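# Set up a strap clamp over a workpiece

## Robot

A 6-joint arm with a two-finger parallel gripper is mounted at the origin on a cart in front of the work surface, level with it; the furniture and walls round the work are solid. World frame = base frame: x ahead of the robot, y to its left, z up, the work surface at z = 0. Lengths are in m, angles in rad, forces in N, time in s.
With the tool pointing down it reaches from about 0.25 to 0.725 m from the base axis. Payload 4 kg.
Tool frame: the origin (TCP) lies at the very end of the fingers, on their centre line; the grasp point (between the pads) lies 19 mm behind it; z points along the fingers, y is the line along which they close (so a half turn about z gives the same grasp; the last joint's range is limited). The gripper opens to 85 mm and grips with 20 to 120 N. Pads are 22 mm wide; open, the fingers measure 114 mm over their backs; the gripper's body (76 mm by 85 mm) begins 54 mm behind the grasp point. The pads swing forward as they close: fully open they stand 13 mm farther back than shut.
Start: joints at [0, 0.241, 0.005, 1.335, 0, 1.571], TCP at [0.5, -0, 0.192] pointing down, gripper open.
Joint ranges: [-2.72, 2.72], [-1.05, 1.87], [-1.09, 1.28], [-1.99, 2.15], [-1.42, 1.44], [-3.14, 3.14]. Speed limits (rad/s): [2.79, 2.79, 3.14, 3.14, 3.14, 3.14].

## Interface

Orientations are given as a unit quaternion [x, y, z, w].
In Python, from workcell import telemetry, vision, workorder gives the robot as it stands.
- The arm moves only by the shell command python3 -m inch 'ROWS'. ROWS is JSON, a list of rows, each a list of 3 entries, a list of its own where there are three numbers: the turn, a rotation vector about the tool's x, y, z scaled (see below), then the shift along the tool's x, y, z scaled (see below), then the closure, from -1 (fully open) to 1 (shut). A call has 1 to 10 rows; each row shifts and turns the commanded pose from where the row before left it, along the tool's axes as they then stand; what a row does not reach is not made up. The controller multiplies each number of a shift by 0.3 m and each number of a turn by 360 degrees. A row lasts 1/12 s, in which the tool goes at most 41.7 mm and 7.16 degrees, less where a joint would pass 70% of its speed; a pose out of reach is approached as far as the arm can. A call with a number of a shift or a turn outside -1 to 1 is refused whole. A call with a gripper value outside its range is refused whole. The fingers move at their own pace and stop on an object; the grip force is fixed at half the most. Time passes only in rows, so rows that do not move let the fingers close. It gives the time, the measured TCP pose, the force, the opening and the grip force at its end, in the units of the state.
- telemetry.get_obs(): the state, without advancing time (a new reading comes with each control period).
- vision.camera(name): name is "scene" or "side" or "wrist"; returns a dict with "img" (480x640x3 uint8, red, green, blue), "fov_y" (degrees; the focal length in pixels is half the picture's height over the tangent of half this angle, whatever the lens; pixels are square), "cx", "cy" (the principal point, pixels), "D" ([k1, k2, p1, p2, k3] as OpenCV has them; the pictures are not rectified), "pose" (4x4, takes a point from camera to world coordinates). Camera axes: x right, y up, looking along -z (the intrinsics and any distortion apply to the point x, -y, -z); pixel columns grow to the right and rows downward; lengths in m; the calibration is good to about 2 mm. A picture is of the moment at which its call begins. There is no depth.
- workorder.job_done(): hands the job in; it is judged then, once.
The state is a dict: "clock": time; "joint_pos": joint angles; "joint_vel": joint speeds; "tau": joint torques, N m; "eef_pos": TCP position; "tool_rot": TCP orientation; "ft_force": force on the tool from outside, world axes, zero at the start; "ft_torque": the same for the moment, N m; "grip_width": finger opening in m; "grasp_force": force on a finger pad.
Only numpy, scipy, OpenCV 4.12 (cv2) and the standard library are available. Lean on these libraries where they do the work, as an engineer would, in place of code of your own. Each camera call takes 0.05 s, during which the arm holds its last target. There are 200 camera calls.

## Task

Set up the strap clamp on the fixture plate, ready for tightening: stand the aluminium workpiece flat on the plate between the stop bar and the stud, lengthwise and on the plate's centre line, and the riser block that is as high as the workpiece in the engraved outline on the other side of the stud, lengthwise too. Bridge the two with the slotted strap, the stud standing up through its slot, then put the coned washer over the stud on top of the strap, cup upward, and the slip nut over the stud with its cone seated in the washer. Do not knock the dial indicator, and let go of everything.

Things in the scene. Friction and masses are not known exactly. Their poses are not given: they have to be found in the camera images.
- fixture_plate: Fixed aluminium plate, 20 mm thick. Origin underneath, below the stud; x lengthwise on the centre line; spans x -125 to 75, y -60 to 60 mm. Stop bar at x -124 to -110, 12 mm high plus screw heads (top z = 38). Stud at x = y = 0. An engraved outline 46 x 36 mm marks the riser's place, centred at x = 45, y = 0. Workpiece place: x = -58, its length along x.
- stud_tip (a point): Tip of the plate's upright threaded stud, on its axis, 82 mm above the bench. The stud is 12 mm in diameter, bullet-nosed over its last 6 mm, in a collar 23 mm across and 4 mm high at its foot.
- workpiece: Plain bright aluminium block, 50 mm (x) x 82 mm (y) x 30 mm high (z), with a fine dark slot line on its top; loose. Origin at the centre of its underside. Take it by its 50 mm width.
- riser_low: The lower of two ground steel riser blocks: 40 mm (x) x 30 mm (y) x 30 mm high (z), as high as the workpiece; a cross hole in its long sides. Origin at the centre of its underside. Take it by its 30 mm width.
- riser_tall: The higher riser block, otherwise alike: 40 mm (x) x 30 mm (y) x 50 mm high (z). Origin at the centre of its underside. Not needed.
- strap: Dark grey steel clamp strap lying flat: 120 mm (x) x 40 mm (y) x 14 mm high (z), a through slot 64 mm long (x) and 18 mm wide (y) in its middle; about 0.33 kg. Origin at the centre of its underside, mid slot. Same either way round. Take it by its 40 mm width at the middle; in place its underside is 50 mm above the bench.
- cone_washer: Steel conical seat washer: ring of 40 mm outer diameter, 12 mm high, bore 19 mm; its upper side is a conical cup, from the bore (3 mm above the underside) to 32 mm across at the rim. It lies cup upward. Origin at the centre of its underside, z on the axis. In place its underside is 64 mm above the bench.
- slip_nut: Steel nut that slides freely down the stud: knurled round head, 32 mm, on a conical nose (lowest 8 mm, 20 mm wide at the foot, widening to 32). 34 mm high, bore 17 mm; stands on its nose. Origin at the centre of the foot, z on the axis. Grip it 11 mm or more above the foot, clear of the washer; seated, its foot is about 68 mm above the bench.
- dial_indicator: Plunger dial gauge lying on its back, 108 x 62 x 27 mm, a round case 56 mm across with a stem; a delicate bystander that is to stay where it is. Origin on its underside near the middle.
Mind the look-alikes: they are no part of the job. What is shaped like the riser_low but pink or purple is not meant.

How it is judged:
By the outcome, as a careful person would: the job done as asked, in the order asked, and still so for the second after the job is handed in, with the robot touching nothing.
It also fails if it takes over 136 s, if anything falls off the work surface, if the arm or the gripper's body presses on something with over 40 N, if the wrist force passes 120 N, or if a joint passes its speed limit or range.

## Working session

There is one attempt and no reset: what is moved stays moved. The work goes in short steps, Python scripts to look and compute and a shell command to move; the robot and the scene stay as the last step left them, time stands still between calls to the robot, and variables do not carry over. Pictures are saved under pics/ and viewed, at most 14 in all, crops included, and the job is handed in when it is done.

```bash
mkdir -p pics; ls
cat > h.py <<'E'
import numpy as np, cv2
from workcell import telemetry, vision, workorder
from scipy.spatial.transform import Rotation as R
def grab(n,f=None):
    c=vision.camera(n)
    if f: cv2.imwrite('pics/'+f,c['img'][...,::-1])
    return c
def K(c):
    f=240/np.tan(np.radians(c['fov_y'])/2)
    return np.array([[f,0,c['cx']],[0,f,c['cy']],[0,0,1.]])
def ray(c,uv):
    p=cv2.undistortPoints(np.array(uv,float).reshape(-1,1,2),K(c),np.array(c['D'],float)).reshape(-1,2)
    d=np.c_[p[:,0],-p[:,1],-np.ones(len(p))]
    T=np.array(c['pose']); return T[:3,3],d@T[:3,:3].T
def onz(c,uv,z):
    o,d=ray(c,uv); return o+d*((z-o[2])/d[:,2])[:,None]
def proj(c,P):
    T=np.linalg.inv(np.array(c['pose'])); q=np.atleast_2d(P)@T[:3,:3].T+T[:3,3]
    q=q*[1,-1,-1]
    return cv2.projectPoints(q,np.zeros(3),np.zeros(3),K(c),np.array(c['D'],float))[0].reshape(-1,2)
E
python3 - <<'E'
from h import *
for n in ['scene','side','wrist']:
    c=grab(n,n+'0.png'); print(n,c['fov_y'],c['cx'],c['cy'],c['D'],np.round(c['pose'],3).tolist())
o=telemetry.get_obs();print(o)
E
```

```text
pics
scene 45.76268243268699 321.8176196906158 246.12873064567165 [-0.02395576  0.          0.          0.          0.        ] [[-0.445, 0.369, -0.816, -0.514], [-0.895, -0.16, 0.416, 0.483], [0.023, 0.915, 0.402, 0.588], [0.0, 0.0, 0.0, 1.0]]
side 54.75189052284746 322.7976305409832 246.99415468605915 [-0.03535763  0.          0.          0.          0.        ] [[-0.715, 0.516, -0.471, 0.065], [-0.699, -0.518, 0.492, 0.398], [0.01, 0.681, 0.732, 0.761], [0.0, 0.0, 0.0, 1.0]]
wrist 70.09338285441483 322.9466248786388 241.27491605091197 [-0.03278394  0.          0.          0.          0.        ] [[1.0, 0.0, 0.002, 0.5], [-0.001, 0.954, 0.299, 0.076], [-0.001, -0.299, 0.954, 0.374], [0.0, 0.0, 0.0, 1.0]]
{'clock': 0.15, 'joint_pos': array([-1.48007386e-05,  2.41277916e-01,  4.02930879e-03,  1.33521861e+00,
       -1.88539563e-06,  1.57080995e+00]), 'joint_vel': array([ 1.90116545e-03, -1.16583971e-03,  3.50112847e-03, -1.50409284e-03,
       -6.09193248e-04, -1.26939000e-05]), 'tau': array([-1.62746033e-03, -3.72633219e+01,  2.52638429e+01,  1.23480460e-02,
       -1.30651040e-05,  1.49362950e-05]), 'eef_pos': array([ 4.99444852e-01, -8.03865485e-06,  1.91196884e-01]), 'tool_rot': array([ 7.07116585e-01,  7.07096484e-01, -5.91415030e-04, -5.90082548e-04]), 'ft_force': array([ 0.02805886, -0.3048492 , -0.1377383 ]), 'ft_torque': array([ 0.02700483,  0.02832563, -0.04869801]), 'grasp_force': 0.0, 'grip_width': 0.08579209692079853}
```

View pics/scene0.png

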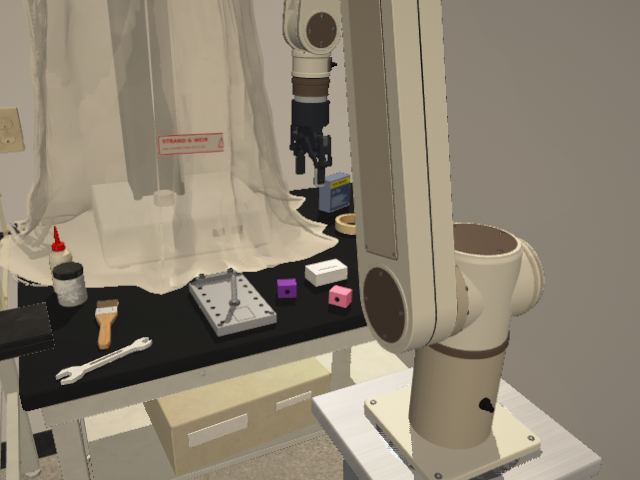

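View pics/side0.png

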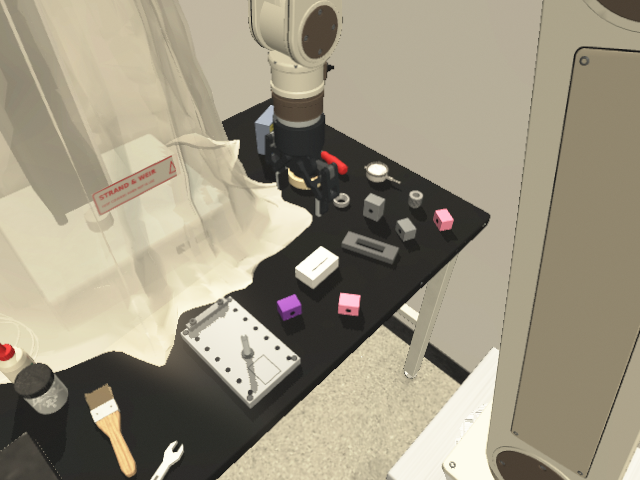

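The side view shows everything. Riser look-alikes: grey tall (374,207), grey low (406,229), pink (444,219), pink (349,304) and purple (290,307). The low grey one is my choice. The strap is at (370,247), workpiece (317,267), washer (341,200), nut (415,199), dial (377,172) and plate stud (247,350). I'll check the riser choice in a close crop.

Run:
```python
import cv2
a=cv2.imread('pics/side0.png')
cv2.imwrite('pics/c1.png',cv2.resize(a[150:280,270:470],None,fx=4,fy=4,interpolation=cv2.INTER_CUBIC))
cv2.imwrite('pics/c2.png',cv2.resize(a[240:410,170:370],None,fx=3.5,fy=3.5,interpolation=cv2.INTER_CUBIC))
```

```text
(no output)
```

View pics/c1.png

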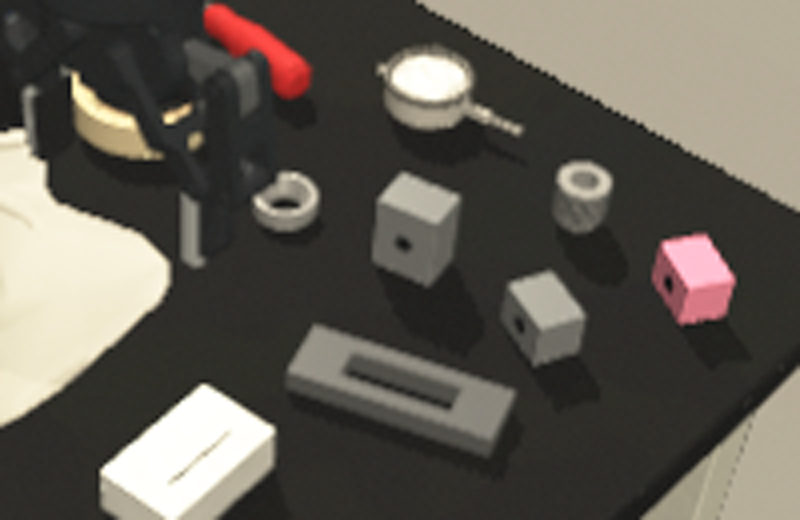

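View pics/c2.png

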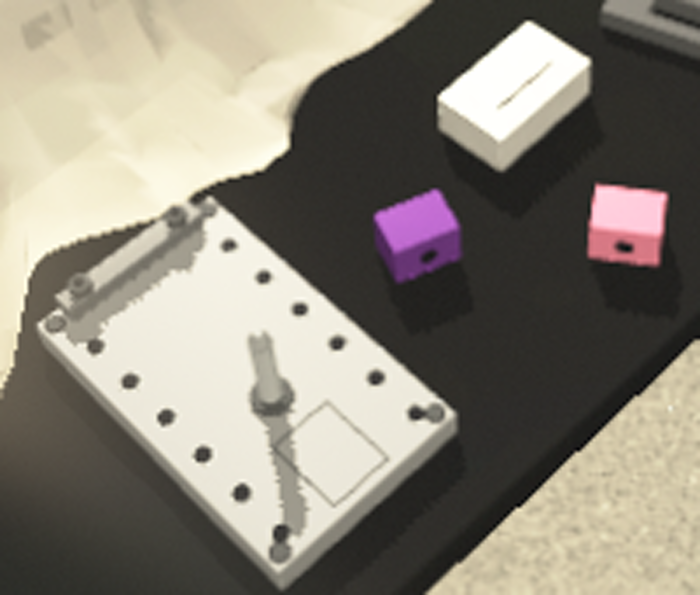

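View pics/wrist0.png

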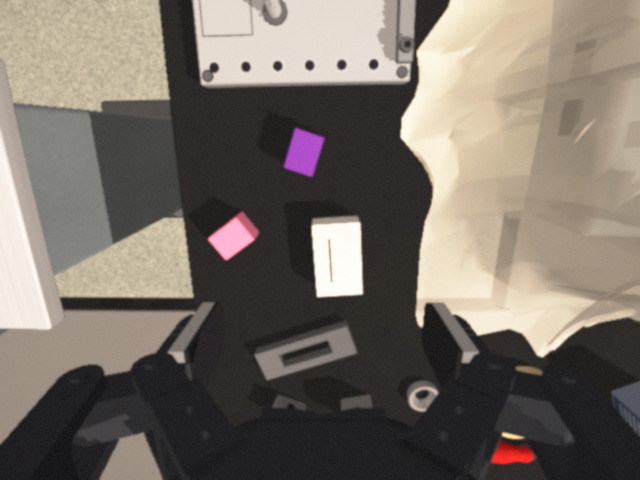

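The crop confirms it: the low grey riser is at side (406,229), with the tall one at (374,207) and pink/purple excluded. The engraved outline is on the near side of the stud and the stop bar is near the drape. Next, rough localisation.

Run:
```python
from h import *
c=grab('side')
def P(n,uv,z): print(n,np.round(onz(c,uv,z)[:,:]*1000)[:,:2].tolist())
s1=lambda *p:[(270+x/4,150+y/4) for x,y in p]
s2=lambda *p:[(170+x/3.5,240+y/3.5) for x,y in p]
P('plate',s2((210,197),(38,325),(283,572),(457,412)),.02)
P('outline',s2((325,402),(274,440),(335,505),(388,459)),.02)
P('stud foot',s2((271,396)),.024); P('stud tip',s2((259,338)),.08)
P('work',s2((530,20),(440,99),(500,140),(590,68)),.03)
P('low',s1((545,270),(503,290),(537,334),(583,313)),.03)
P('tall',s1((406,172),(378,195),(430,220),(460,190)),.05)
P('strap',s1((316,323),(288,372),(490,434),(516,393)),.014)
P('slot',s1((352,354),(345,372),(447,405),(458,388)),.014)
P('washer',s1((288,195)),.012)
P('nut',s1((583,180)),.034)
P('dial',s1((430,78),(520,130)),.027)
c=grab('wrist')
P('W plate',[(196,87),(409,85)],.02)
P('W work',[(312,221),(359,218),(362,294),(315,297)],.03)
P('W strap',[(255,352),(348,324),(357,350),(264,378)],.014)
P('W stud foot',[(275,13)],.024)
P('W washer',[(424,396)],.012)
```

```text
plate [[579.0, 125.0], [577.0, 243.0], [378.0, 239.0], [381.0, 121.0]]
outline [[433.0, 165.0], [435.0, 197.0], [387.0, 199.0], [387.0, 164.0]]
stud foot [[454.0, 184.0]]
stud tip [[453.0, 184.0]]
work [[540.0, -94.0], [533.0, -11.0], [486.0, -14.0], [487.0, -91.0]]
low [[465.0, -295.0], [471.0, -265.0], [436.0, -250.0], [428.0, -282.0]]
tall [[563.0, -285.0], [561.0, -258.0], [526.0, -263.0], [530.0, -295.0]]
strap [[539.0, -182.0], [524.0, -143.0], [416.0, -186.0], [424.0, -220.0]]
slot [[508.0, -178.0], [502.0, -165.0], [446.0, -186.0], [449.0, -200.0]]
washer [[627.0, -254.0]]
nut [[494.0, -371.0]]
dial [[628.0, -389.0], [555.0, -389.0]]
W plate [[377.0, 121.0], [582.0, 122.0]]
W work [[488.0, -10.0], [536.0, -6.0], [542.0, -93.0], [490.0, -96.0]]
W strap [[415.0, -180.0], [529.0, -140.0], [541.0, -177.0], [424.0, -219.0]]
W stud foot [[456.0, 182.0]]
W washer [[631.0, -249.0]]
```

```bash
cat >> h.py <<'E'
def top(c,roi,z,lo,hi,show=None):
    """metric min-area rect of pixels with lo<=grey<=hi and low saturation inside roi (u0,v0,u1,v1), on plane z"""
    im=c['img'].astype(int); g=im.mean(2); m=((g>=lo)&(g<=hi)&(np.ptp(im,axis=2)<45)).astype(np.uint8)
    k=np.zeros_like(m); u0,v0,u1,v1=roi; k[v0:v1,u0:u1]=m[v0:v1,u0:u1]
    k=cv2.morphologyEx(k,cv2.MORPH_OPEN,np.ones((3,3),np.uint8))
    cs,_=cv2.findContours(k,cv2.RETR_EXTERNAL,cv2.CHAIN_APPROX_NONE); q=max(cs,key=cv2.contourArea)
    P=onz(c,q.reshape(-1,2),z)[:,:2]*1000
    (x,y),(w,h),a=cv2.minAreaRect(P.astype(np.float32))
    if w<h: w,h,a=h,w,a+90
    a=(a+90)%180-90
    return np.round([x,y,w,h,a],1)
def hist(c,uv): return [c['img'][v,u].tolist() for u,v in uv]
E
python3 - <<'E'
from h import *
c=grab('wrist')
print(hist(c,[(340,219),(340,222),(340,260),(320,297),(340,300),(275,365),(300,372),(305,380),(340,330),(310,350)]))
print('work',top(c,(300,205,380,310),.03,215,255),top(c,(300,205,380,310),.03,200,255))
for lo in(60,75,85): print('strap',top(c,(245,310,370,390),.014,lo,150))
E
```

```text
[[159, 147, 134], [188, 173, 157], [254, 253, 247], [115, 107, 98], [45, 42, 41], [146, 135, 130], [52, 48, 47], [37, 34, 34], [138, 130, 123], [33, 32, 30]]
work [514.5 -52.6  82.3  50.3 -86.5] [514.5 -52.6  82.7  50.4 -86.4]
strap [ 476.3 -179.3  124.4   49.    19.4]
strap [ 476.8 -181.3  122.8   43.3   19.6]
strap [ 476.9 -181.5  121.7   42.    19.7]
```

```bash
python3 -m inch '[[[0,0,0],[-0.13,0,0],-1]]'; python3 -c "
from h import *
print(telemetry.get_obs()['joint_pos'])"
```

```text
clock: 0.38
eef_pos: [0.5004, -0.0344, 0.1918]
tool_rot: [0.704, 0.71, 0.001, -0.001]
ft_force: [0.7, -0.3, 1.0]
grip_width: 0.0854
grasp_force: 0.0
[-0.07078194  0.24377521  0.00878367  1.33587984  0.00302932  1.49168018]
```

```bash
python3 -m inch '[[[0,0,0],[-0.045,0.048,0],-1],[[0,0,-0.01],[0,0,0.1],-1],[[0,0,0],[0,0,0.12],-1],[[0,0,0],[0,0,0.12],-1],[[0,0,0],[0,0,0.12],-1],[[0,0,0],[0,0,0.08],-1],[[0,0,0],[0,0,0.05],-1],[[0,0,0],[0,0,0.03],-1],[[0,0,0],[0,0,0],-1],[[0,0,0],[0,0,0],-1]]'
python3 -m inch '[[[0,0,0],[0,0,0],0.4],[[0,0,0],[0,0,0],0.4],[[0,0,0],[0,0,0],1],[[0,0,0],[0,0,0],1],[[0,0,0],[0,0,0],1],[[0,0,0],[0,0,0],1],[[0,0,0],[0,0,0],1],[[0,0,0],[0,0,0],1]]'
```

```text
clock: 1.22
eef_pos: [0.5147, -0.0525, 0.0061]
tool_rot: [0.685, 0.729, -0.0, 0.0]
ft_force: [-0.1, -0.1, 0.5]
grip_width: 0.0854
grasp_force: 0.0
clock: 1.88
eef_pos: [0.5144, -0.0525, 0.006]
tool_rot: [0.685, 0.729, 0.0, 0.0]
ft_force: [0.3, 1.1, -0.1]
grip_width: -0.0002
grasp_force: 0.0
```

Run:
```python
from h import *
a=grab('side')['img'];b=grab('wrist')['img']
cv2.imwrite('pics/m1.png',np.hstack([cv2.resize(a[100:400,180:480],(400,400)),cv2.resize(b,(400,300))[:300] if 0 else cv2.resize(b,(400,400))])[...,::-1])
print(telemetry.get_obs()['grip_width'])
```

```text
-0.00022315206120864393
```

View pics/m1.png

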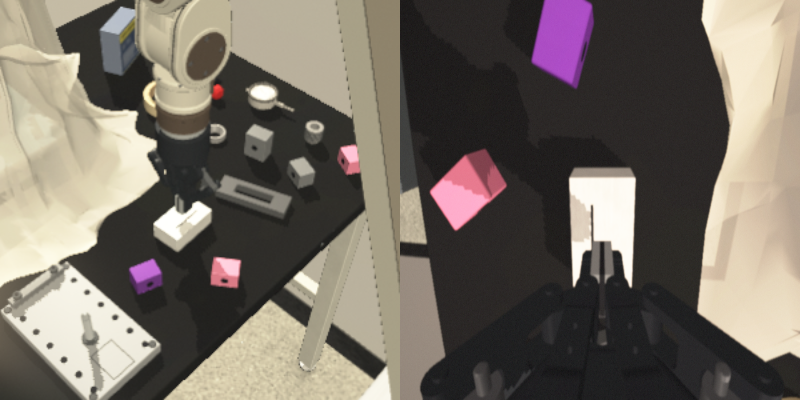

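Run:
```python
from h import *
c=grab('side'); o=telemetry.get_obs(); p=o['eef_pos']; print(p,o['joint_pos'],o['ft_force'],o['grip_width'])
for z in(.006,.03,.045,.06): print(z,proj(c,[p[0],p[1],z]).round(1))
w=grab('wrist'); print(np.round(w['pose'],3)); print(proj(w,p))
cv2.imwrite('pics/m2.png',np.hstack([cv2.resize(c['img'][210:300,270:370],(500,450),interpolation=cv2.INTER_CUBIC),cv2.resize(w['img'][180:420,220:390],(300,424))[:450].repeat(1,0) if 0 else cv2.resize(w['img'][200:440,230:390],(300,450))])[...,::-1])
```

```text
[ 0.51437358 -0.05251105  0.00586594] [-1.01715742e-01  4.32187377e-01 -2.43253258e-01  8.95442357e-01
 -2.89448525e-05  1.40626961e+00] [-0.36772071  1.1590779  -0.41436256] -0.0002524268882283954
0.006 [[316.4 269.8]]
0.03 [[316.4 262.4]]
0.045 [[316.4 257.6]]
0.06 [[316.4 252.8]]
[[ 0.998 -0.059 -0.019  0.509]
 [ 0.062  0.952  0.298  0.024]
 [ 0.    -0.299  0.954  0.189]
 [ 0.     0.     0.     1.   ]]
[[323.30227737 272.80704966]]
```

View pics/m2.png

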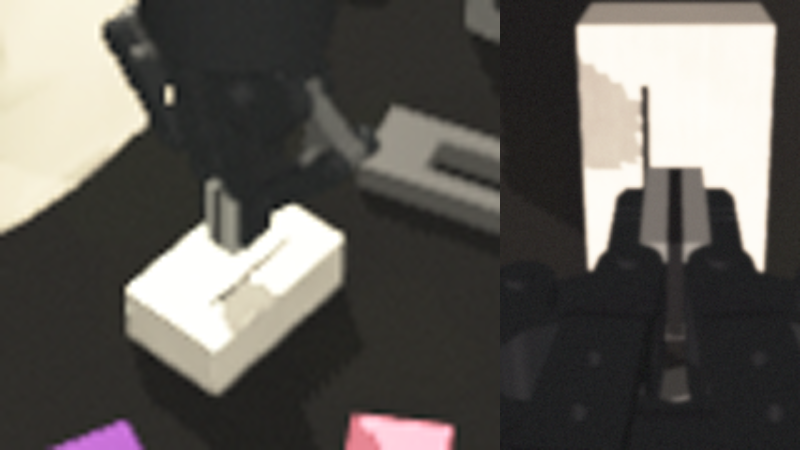

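Run:
```python
from h import *
c=grab('side');w=grab('wrist')
for a,b in(((315.6,260.4),(324,290)),((314,257),(318,290))):
    o1,d1=ray(c,[a]);o2,d2=ray(w,[b]);d1=d1[0];d2=d2[0]
    s=np.linalg.lstsq(np.c_[d1,-d2],o2-o1,rcond=None)[0]; print(o1+d1*s[0],o2+d2*s[1])
print(top(w,(250,190,390,300),.03,215,255))
p=telemetry.get_obs()['eef_pos']
for z in (.006,.033,.036,.04): print(proj(w,[p[0],p[1],z]))
```

```text
[ 0.51396986 -0.04977044  0.03888584] [ 0.514398   -0.04802619  0.03806985]
[ 0.51057744 -0.04182547  0.05846522] [ 0.51123526 -0.03909181  0.05717002]
[513.2 -34.4  49.8  45.2   3.6]
[[323.29399371 272.87314539]]
[[323.36057064 293.70235429]]
[[323.36921185 296.40722021]]
[[323.38119523 300.15878025]]
```

The shut fingertips hover at z≈0.036, above the block, although the TCP reads 0.006. The real tip therefore sits about 30 mm behind the reported TCP. A gentle touch on the block top will calibrate it.

```bash
for i in 1 2 ; do python3 -m inch '[[[0,0,0],[0,0,0.005],1],[[0,0,0],[0,0,0.005],1],[[0,0,0],[0,0,0],1]]' | egrep 'pos|force'; done
```

```text
eef_pos: [0.5141, -0.0525, 0.0025]
ft_force: [-0.5, 0.7, 0.1]
grasp_force: 0.0
eef_pos: [0.5141, -0.0525, -0.0005]
ft_force: [0.4, -0.6, -0.4]
grasp_force: 0.0
```

```bash
python3 -m inch '[[[0,0,0],[0,0,0.005],1],[[0,0,0],[0,0,0.005],1],[[0,0,0],[0,0,0],1]]' | egrep 'pos|force'; python3 -m inch '[[[0,0,0],[0,0,0.005],1],[[0,0,0],[0,0,0.005],1],[[0,0,0],[0,0,0],1]]' | egrep 'pos|force'
```

```text
eef_pos: [0.5142, -0.0525, -0.0034]
ft_force: [-1.1, 0.3, -0.5]
grasp_force: 0.0
eef_pos: [0.5142, -0.0525, -0.0064]
ft_force: [0.8, -0.4, -0.3]
grasp_force: 0.0
```

```bash
python3 -m inch '[[[0,0,0],[0,0,0.005],1],[[0,0,0],[0,0,0.005],1],[[0,0,0],[0,0,0],1]]' | egrep 'pos|force'
python3 - <<'E'
from h import *
c=grab('side')['img'];w=grab('wrist')['img']
cv2.imwrite('pics/m3.png',np.hstack([cv2.resize(c[210:300,270:370],(500,450),interpolation=cv2.INTER_CUBIC),cv2.resize(w[200:440,230:390],(300,450))])[...,::-1])
E
```

```text
eef_pos: [0.5145, -0.0525, -0.0092]
ft_force: [0.2, -0.6, 0.6]
grasp_force: 0.0
```

View pics/m3.png

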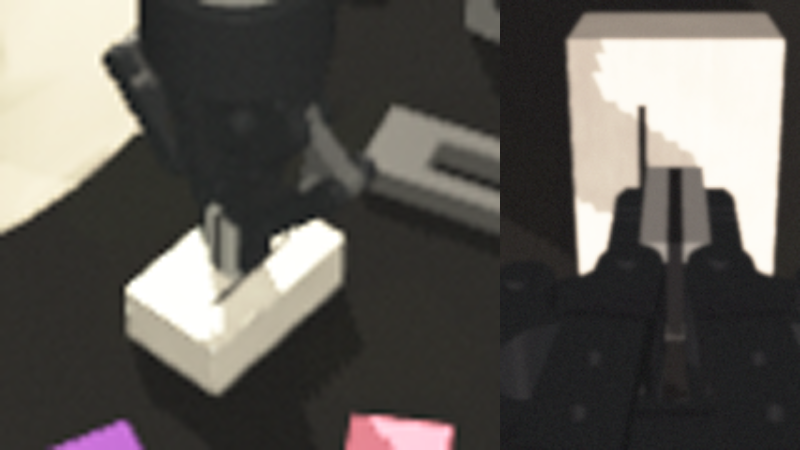

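Run:
```python
from h import *
c=grab('side');w=grab('wrist')
for z in(.02,.03,.035,.04): print(z,proj(c,[.514,-.0415,z]),proj(w,[.514,-.0415,z]))
print(telemetry.get_obs()['eef_pos'], telemetry.get_obs()['joint_pos'])
```

```text
0.02 [[312.81091734 268.45601386]] [[324.0798113  275.01040492]]
0.03 [[312.78201043 265.33834127]] [[324.15370222 283.58235737]]
0.035 [[312.7674033  263.76159242]] [[324.19409471 288.26992821]]
0.04 [[312.75269234 262.1727234 ]] [[324.23707811 293.25950623]]
[ 0.51430853 -0.05251347 -0.00912461] [-1.01758817e-01  4.51595481e-01 -2.59436051e-01  8.59933190e-01
  9.71385071e-06  1.40628026e+00]
```

```bash
for i in 1 2 3; do python3 -m inch '[[[0,0,0],[0,0,0.004],1],[[0,0,0],[0,0,0],1]]' | egrep 'pos|force: \['; done
```

```text
eef_pos: [0.5145, -0.0525, -0.0093]
ft_force: [-2.3, -0.8, 7.0]
eef_pos: [0.5146, -0.0525, -0.0094]
ft_force: [-5.4, -0.3, 15.4]
eef_pos: [0.5146, -0.0525, -0.0094]
ft_force: [-7.9, 0.4, 23.3]
```

The tip touched the block top at a reported z of -0.0092, so the real (shut) tip is reported z + 0.039. I'll open and descend again with that offset.

```bash
python3 -m inch '[[[0,0,0],[0,0,-0.06],-1],[[0,0,0],[0,0,0],-1],[[0,0,0],[0,0,0],-1],[[0,0,0],[0,0,0],-1],[[0,0,0],[0,0,0],-1],[[0,0,0],[0,0,0],-1],[[0,0,0],[0,0,0.05],-1],[[0,0,0],[0,0,0.05],-1],[[0,0,0],[0,0,0.042],-1],[[0,0,0],[0,0,0],-1]]'
python3 -m inch '[[[0,0,0],[0,0,0],1],[[0,0,0],[0,0,0],1],[[0,0,0],[0,0,0],1],[[0,0,0],[0,0,0],1],[[0,0,0],[0,0,0],1],[[0,0,0],[0,0,0],1],[[0,0,0],[0,0,0],1]]'
```

```text
clock: 4.97
eef_pos: [0.5114, -0.0522, -0.0403]
tool_rot: [0.685, 0.729, -0.002, -0.002]
ft_force: [-0.9, -0.1, -0.5]
grip_width: 0.0856
grasp_force: 0.0
clock: 5.55
eef_pos: [0.5155, -0.0526, -0.0363]
tool_rot: [0.685, 0.729, 0.001, 0.001]
ft_force: [0.7, -0.2, 6.0]
grip_width: 0.0497
grasp_force: 65.4
```

```bash
python3 -m inch '[[[0,0,0],[0,0,-0.06],1],[[0,0,0],[0,0,-0.11],1],[[0,0,0],[0,0,-0.11],1],[[0,0,0],[0,0,-0.11],1],[[0,0,-0.0195],[0,0,-0.11],1],[[0,0,-0.0195],[0,0,0],1],[[0,0,-0.0195],[0,0,0],1],[[0,0,-0.0195],[0,0,0],1],[[0,0,-0.0195],[0,0,0],1],[[0,0,-0.0195],[0,0,0],1]]'
python3 -m inch '[[[0,0,-0.0195],[0,0,0],1],[[0,0,-0.0195],[0,0,0],1],[[0,0,-0.0195],[0,0,0],1],[[0,0,-0.0195],[0,0,0],1],[[0,0,-0.0195],[0,0,0],1],[[0,0,-0.0195],[0,0,0],1],[[0,0,-0.008],[0,0,0],1],[[0,0,0],[0,0,0],1]]'
python3 -m inch '[[[0,0,0],[0,0.08,0],1],[[0,0,0],[0,0.12,0],1],[[0,0,0],[0,0.12,0],1],[[0,0,0],[0,0.12,0],1],[[0,0,0],[0,0.12,0],1],[[0,0,0],[0,0.12,0],1],[[0,0,0],[0,0.1,0],1],[[0,0,0],[0,0,0],1],[[0,0,0],[0,0,0],1]]'
python3 - <<'E'
from h import *
grab('wrist','w1.png'); o=telemetry.get_obs(); print(o['joint_pos'],R.from_quat(o['tool_rot']).as_matrix().round(4)[:,0])
E
```

```text
clock: 6.38
eef_pos: [0.5132, -0.0524, 0.1117]
tool_rot: [0.374, 0.927, -0.0, -0.001]
ft_force: [-0.0, 0.1, -3.4]
grip_width: 0.0494
grasp_force: 64.4
clock: 7.05
eef_pos: [0.5132, -0.0524, 0.1116]
tool_rot: [-0.007, 1.0, 0.0, -0.001]
ft_force: [0.0, -0.1, -3.6]
grip_width: 0.0492
grasp_force: 64.4
clock: 7.8
eef_pos: [0.5105, 0.1829, 0.1118]
tool_rot: [-0.007, 1.0, -0.0, -0.001]
ft_force: [-0.0, -0.8, -2.7]
grip_width: 0.0491
grasp_force: 64.5
[ 3.42087379e-01  3.71156654e-01 -2.66733941e-02  1.17508900e+00
 -5.96646803e-04  3.28985362e-01] [-0.9999 -0.0131  0.0018]
```

View pics/w1.png

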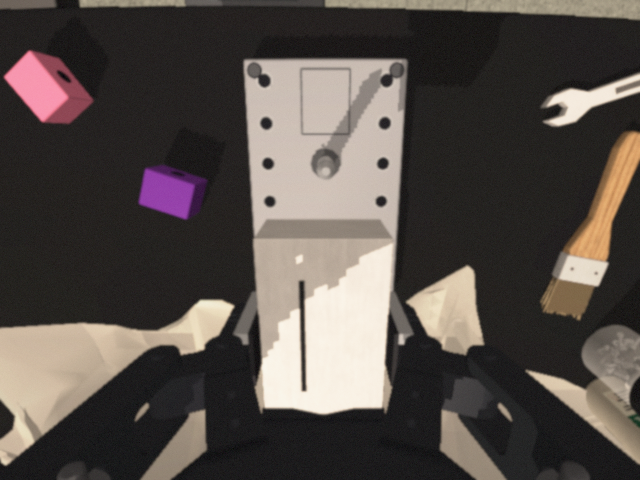

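Run:
```python
from h import *
c=grab('wrist'); f=lambda p,z=.02:np.round(onz(c,p,z)[:,:2]*1000,1)
g=cv2.cvtColor(c['img'],cv2.COLOR_RGB2GRAY)
def hole(u,v):
    w=g[v-9:v+10,u-9:u+10].astype(float); t=np.clip(100-w,0,None); yy,xx=np.mgrid[-9:10,-9:10]; t[(xx**2+yy**2)>64]=0
    return (u+(t*xx).sum()/t.sum(), v+(t*yy).sum()/t.sum())
L=f([hole(*p) for p in[(264,81),(266,124),(268,163),(270,201)]]);Rr=f([hole(*p) for p in[(387,81),(384,124),(383,163),(381,201)]])
print(L.tolist(),Rr.tolist()); m=(L+Rr)/2; print('mid',m.tolist())
k=f([(244.5,61),(405,61)]);print('front corners',k.tolist(),k.mean(0))
o=f([(301,69),(349,69),(350,133.5),(303,134)]);print('outline',o.tolist(),o.mean(0))
e=f([(252,200),(402,200)]);print('edge',e.tolist())
print('tip',f([(324.5,170)],.082),'collar',f([(325.5,163)],.024))
print('block',top(c,(240,238,410,420),.1118+.0375+.03,140,255), f([(254,238),(393,238),(257,221)],.1793))
```

```text
[[395.7, 137.1], [426.0, 137.9], [456.1, 138.4], [486.3, 138.8]] [[394.4, 227.9], [424.6, 228.4], [454.8, 228.8], [484.9, 229.3]]
mid [[395.04999999999995, 182.5], [425.3, 183.15], [455.45000000000005, 183.60000000000002], [485.6, 184.05]]
front corners [[382.9, 122.5], [381.4, 239.6]] [382.15 181.05]
outline [[387.9, 163.8], [387.5, 198.9], [432.9, 201.2], [433.8, 165.1]] [410.525 182.25 ]
edge [[485.6, 123.4], [484.0, 245.3]]
tip [[454.9 181.7]] collar [[455.1 182.7]]
block [507.9 181.6  77.4  55.3   0.7] [[469.5 156.8]
 [468.9 205.9]
 [463.3 158.1]]
```

```bash
python3 -m inch '[[[0,0,-0.0006],[-0.0097,0.007,0],1],[[0,0,0],[0,0,0.08],1],[[0,0,0],[0,0,0.1],1],[[0,0,0],[0,0,0.1],1],[[0,0,0],[0,0,0.07],1],[[0,0,0],[0,0,0.04],1],[[0,0,0],[0,0,0.025],1],[[0,0,0],[0,0,0],1],[[0,0,0],[0,0,0],1]]'
python3 -m inch '[[[0,0,0],[0,0,0.007],1],[[0,0,0],[0,0,0.004],1],[[0,0,0],[0,0,0],1]]'
python3 - <<'E'
from h import *
c=grab('wrist','w2.png'); f=lambda p,z=.02:np.round(onz(c,p,z)[:,:2]*1000,1)
o=telemetry.get_obs();print(R.from_quat(o['tool_rot']).as_matrix().round(4)[:,0])
E
```

```text
clock: 8.65
eef_pos: [0.5148, 0.1829, -0.0115]
tool_rot: [-0.007, 1.0, 0.0, 0.0]
ft_force: [0.2, -0.4, -2.8]
grip_width: 0.0489
grasp_force: 64.4
clock: 8.9
eef_pos: [0.515, 0.1838, -0.0143]
tool_rot: [-0.008, 1.0, 0.0, 0.001]
ft_force: [0.0, 0.3, -3.3]
grip_width: 0.0488
grasp_force: 64.4
[-0.9999 -0.0163 -0.0013]
```

View pics/w2.png

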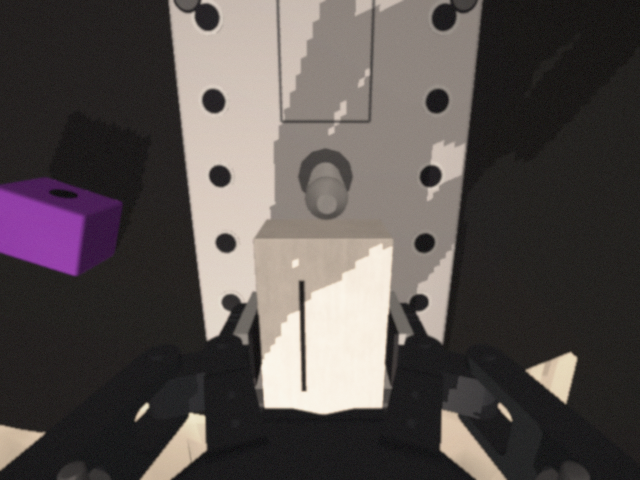

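Run:
```python
from h import *
c=grab('wrist'); f=lambda p,z=.02:np.round(onz(c,p,z)[:,:2]*1000,1)
g=cv2.cvtColor(c['img'],cv2.COLOR_RGB2GRAY)
def hole(u,v,r=12):
    w=g[v-r:v+r+1,u-r:u+r+1].astype(float); t=np.clip(90-w,0,None); yy,xx=np.mgrid[-r:r+1,-r:r+1]; t[(xx**2+yy**2)>r*r]=0
    return (u+(t*xx).sum()/t.sum(), v+(t*yy).sum()/t.sum())
L=f([hole(*p) for p in[(214,101),(220,176),(226,243)]]);Q=f([hole(*p) for p in[(437,101),(430,176),(424,243)]])
print(L.tolist(),Q.tolist(),((L+Q)/2).tolist())
print('block near top edge',f([(255,238),(392.5,238)],.052).tolist(),'front bottom?',f([(264,221),(383,221)],.022).tolist())
print('collar',f([(326,176)],.024),'tip',f([(327,204)],.082))
print(telemetry.get_obs()['eef_pos'])
```

```text
[[425.9, 137.8], [456.2, 138.2], [486.4, 138.7]] [[424.5, 228.6], [454.7, 228.8], [485.0, 229.5]] [[425.2, 183.2], [455.45, 183.5], [485.7, 184.1]]
block near top edge [[474.0, 158.9], [473.2, 207.9]] front bottom? [[475.3, 157.1], [474.5, 209.6]]
collar [[455.  184.1]] tip [[455.4 183.8]]
[ 0.51478068  0.18384247 -0.01444013]
```

```bash
python3 -m inch '[[[0,0,0],[0.0038,0.0015,0],1],[[0,0,0],[0,0,0.005],1],[[0,0,0],[0,0,0.004],1],[[0,0,0],[0,0,0],1],[[0,0,0],[0,0,0],1]]'
```

```text
clock: 9.42
eef_pos: [0.5135, 0.1844, -0.0163]
tool_rot: [-0.008, 1.0, 0.0, 0.001]
ft_force: [-3.0, -0.9, 6.5]
grip_width: 0.0488
grasp_force: 65.6
```

```bash
python3 -m inch '[[[0,0,0],[0,0,0],-1],[[0,0,0],[0,0,0],-1],[[0,0,0],[0,0,0],-1],[[0,0,0],[0,0,0],-1],[[0,0,0],[0,0,0],-1],[[0,0,0],[0,0,-0.05],-1],[[0,0,0],[0,0,-0.12],-1],[[0,0,0],[0,0,-0.12],-1],[[0,0,0],[0,0,-0.11],-1],[[0,0,0],[0,0,0],-1]]'
python3 -m inch '[[[0,0,0],[0,-0.08,0],-1],[[0,0,0],[0,-0.13,0],-1],[[0,0,0],[0,-0.13,0],-1],[[0,0,0],[0,-0.13,0],-1],[[0,0,0],[0,-0.13,0],-1],[[0,0,0],[0,-0.13,0],-1],[[0,0,0],[0,-0.13,0],-1],[[0,0,0],[0,-0.13,0],-1],[[0,0,0],[0,-0.13,0],-1],[[0,0,0],[0,-0.13,0],-1]]'
python3 -m inch '[[[0,0,0],[0.04,-0.13,0],-1],[[0,0,0],[0,-0.08,0],-1],[[0,0,0],[0,-0.05,0],-1],[[0,0,0],[0,0,0],-1],[[0,0,0],[0,0,0],-1]]'
python3 - <<'E'
from h import *
c=grab('wrist','w3.png'); o=telemetry.get_obs();print(R.from_quat(o['tool_rot']).as_matrix().round(4)[:,0],o['joint_pos'][5])
cc=grab('side'); print(top(cc,(290,235,350,300),.05,215,255))
E
```

```text
clock: 10.25
eef_pos: [0.5181, 0.1858, 0.1096]
tool_rot: [-0.008, 1.0, 0.002, 0.006]
ft_force: [1.0, 0.3, 0.6]
grip_width: 0.0853
grasp_force: 0.0
clock: 11.08
eef_pos: [0.519, -0.1928, 0.102]
tool_rot: [-0.008, 1.0, -0.0, 0.0]
ft_force: [1.4, 0.0, -0.1]
grip_width: 0.0854
grasp_force: 0.0
clock: 11.5
eef_pos: [0.5085, -0.269, 0.1018]
tool_rot: [-0.008, 1.0, 0.001, -0.0]
ft_force: [-0.1, 0.5, 0.3]
grip_width: 0.0852
grasp_force: 0.0
[-9.999e-01 -1.690e-02  5.000e-04] -0.5024298131675708
[402.6 -17.6  15.6  11.9  44.8]
```

View pics/w3.png

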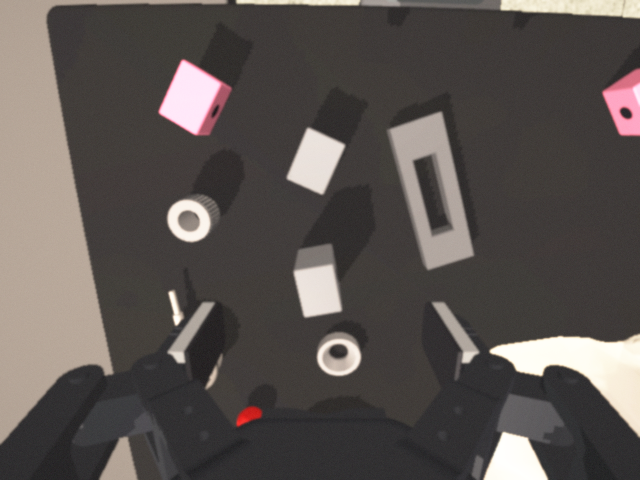

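All the parts are in this view: low riser (316,160), tall riser (318,280), strap (430,190), nut (192,219), washer (340,353), dial at the left (175,305).

Run:
```python
from h import *
c=grab('wrist')
print(hist(c,[(316,160),(305,134),(318,250),(318,280),(430,130),(415,160)]))
for lo in(130,160,180): print('low',top(c,(280,120,352,200),.03,lo,255))
print('tall',top(c,(285,255,350,325),.05,150,255))
for lo in(80,95): print('strap',top(c,(385,100,480,275),.014,lo,200))
im=c['img'].astype(int).mean(2)
for n,(u,v),r,z in(('nut',(192,219),30,.034),('washer',(340,353),26,.012)):
    k=np.zeros(im.shape,np.uint8); k[v-r:v+r,u-r:u+r]=(im[v-r:v+r,u-r:u+r]>(150 if n=='nut' else 110))*255
    cs,_=cv2.findContours(k,cv2.RETR_EXTERNAL,cv2.CHAIN_APPROX_NONE);q=max(cs,key=cv2.contourArea)
    (x,y),rr=cv2.minEnclosingCircle((onz(c,q.reshape(-1,2),z)[:,:2]*1000).astype(np.float32)); print(n,x,y,rr)
```

```text
[[232, 224, 218], [231, 223, 219], [126, 116, 113], [233, 225, 218], [182, 171, 164], [70, 65, 63]]
low [ 451.1 -275.7   40.2   30.2  -23.4]
low [ 451.  -275.7   39.5   29.4  -23.4]
low [ 451.1 -275.7   38.9   28.8  -23.4]
tall [ 544.6 -272.5   40.    29.8   11.6]
strap [ 477.6 -181.8  122.6   43.9   19.8]
strap [ 477.5 -181.7  121.9   43.    19.7]
nut 495.6826171875 -370.820556640625 16.64790153503418
washer 628.3597412109375 -252.73765563964844 23.729061126708984
```

```bash
python3 -m inch '[[[0,0,0],[0.1,-0.019,0],-0.5],[[0,0,0],[0.0917,0,0],-0.5],[[0,0,0.017],[0,0,0],-0.5],[[0,0,0.017],[0,0,0.05],-0.5],[[0,0,0.017],[0,0,0.05],-0.5],[[0,0,0.0168],[0,0,0.1],-0.5],[[0,0,0],[0,0,0.08],-0.5],[[0,0,0],[0,0,0],-0.5],[[0,0,0],[0,0,0],-0.5]]'
python3 - <<'E'
from h import *
c=grab('wrist','w4.png');o=telemetry.get_obs();print(o['eef_pos'],R.from_quat(o['tool_rot']).as_matrix().round(4)[:,0])
for lo in(130,160): print('low',top(c,(230,240,420,420),.03,lo,255))
E
```

```text
clock: 12.4
eef_pos: [0.4503, -0.2737, 0.0174]
tool_rot: [0.202, 0.979, 0.001, -0.002]
ft_force: [-0.1, 0.5, -0.5]
grip_width: 0.0641
grasp_force: 0.0
[ 0.45169853 -0.27479182  0.01884932] [-9.181e-01  3.964e-01  1.000e-04]
low [ 450.7 -275.5   40.8   30.1  -23.4]
low [ 450.9 -275.7   39.1   29.6  -23.4]
```

View pics/w4.png

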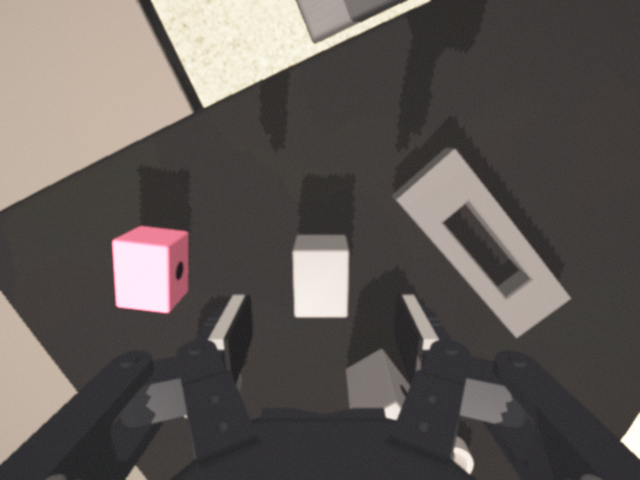

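```bash
python3 -m inch '[[[0,0,0],[0,0,0.07],-0.5],[[0,0,0],[0,0,0.07],-0.5],[[0,0,0],[0,0,0.04],-0.5],[[0,0,0],[0,0,0],-0.5],[[0,0,0],[0,0,0],1],[[0,0,0],[0,0,0],1],[[0,0,0],[0,0,0],1],[[0,0,0],[0,0,0],1],[[0,0,0],[0,0,0],1],[[0,0,0],[0,0,0],1]]'
```

```text
clock: 13.28
eef_pos: [0.4532, -0.2767, -0.0336]
tool_rot: [0.203, 0.979, -0.001, 0.002]
ft_force: [0.1, 1.3, 6.6]
grip_width: 0.0292
grasp_force: 60.9
```

```bash
python3 -m inch '[[[0,0,0],[0,0,-0.06],1],[[0,0,0],[0,0,-0.1],1],[[0,0,0],[0,0,-0.11],1],[[0,0,-0.017],[0,0,-0.11],1],[[0,0,-0.017],[0,0,-0.09],1],[[0,0,-0.017],[0,0,0],1],[[0,0,-0.0168],[0,0,0],1],[[0,0,0],[0.019,0.08,0],1],[[0,0,0],[0.05,0.12,0],1],[[0,0,0],[0.05,0.12,0],1]]'
python3 -m inch '[[[0,0,0],[0,0.13,0],1],[[0,0,0],[0,0.13,0],1],[[0,0,0],[0,0.13,0],1],[[0,0,0],[0,0.13,0],1],[[0,0,0],[0,0.13,0],1],[[0,0,0],[0,0.13,0],1],[[0,0,0],[0,0.13,0],1],[[0,0,0],[0,0.13,0],1],[[0,0,0],[0,0.1,0],1],[[0,0,0],[0,0.06,0],1]]'
python3 -m inch '[[[0,0,0],[0,0.015,0],1],[[0,0,0],[0,0,0],1],[[0,0,0],[0,0,0],1],[[0,0,0],[0,0,0],1]]'
python3 - <<'E'
from h import *
c=grab('wrist','w5.png');o=telemetry.get_obs();print(o['eef_pos'],R.from_quat(o['tool_rot']).as_matrix().round(4)[:,0])
z=o['eef_pos'][2]+.0336+.03
for lo in(110,150): print('low',top(c,(230,200,420,420),z,lo,255))
E
```

```text
clock: 14.12
eef_pos: [0.4134, -0.1798, 0.1051]
tool_rot: [-0.007, 1.0, 0.0, 0.0]
ft_force: [0.6, 1.1, -1.8]
grip_width: 0.0288
grasp_force: 60.0
clock: 14.95
eef_pos: [0.4076, 0.1828, 0.1056]
tool_rot: [-0.01, 1.0, 0.001, 0.0]
ft_force: [0.2, -0.7, -2.9]
grip_width: 0.0287
grasp_force: 60.0
clock: 15.28
eef_pos: [0.4077, 0.1829, 0.1051]
tool_rot: [-0.007, 1.0, -0.0, -0.0]
ft_force: [-0.4, 0.5, -2.7]
grip_width: 0.0287
grasp_force: 60.0
[0.40782907 0.182798   0.10515767] [-9.999e-01 -1.450e-02  4.000e-04]
low [400.1 182.7  93.5  53.8   0.8]
low [374.2 182.4  53.2  41.7 -89.2]
```

View pics/w5.png

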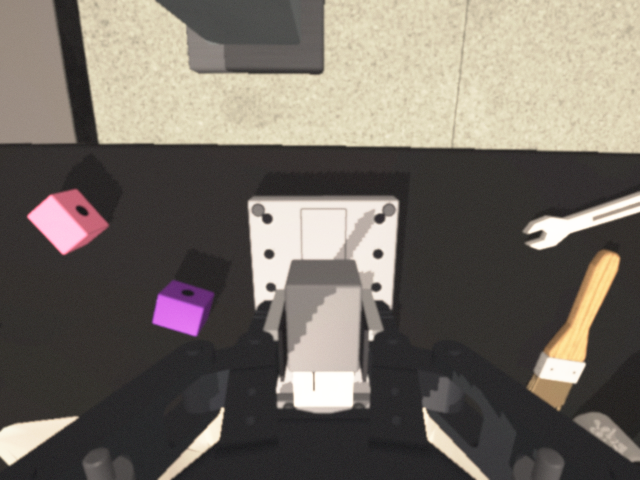

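Run:
```python
from h import *
c=grab('wrist');g=c['img'].astype(int).mean(2)
print('col340',g[254:296:2,345].round().tolist()); print('far',g[356:384:2,345].round().tolist(), g[356:384:2,300].round().tolist())
print('row300',g[305,278:296].round().tolist(),g[305,354:374].round().tolist())
for v in(284,286,370,372): print(v,onz(c,[(325,v)],.1688)[0,:2]*1000)
print(onz(c,[(286,300),(362,300)],.1688)[:,:2]*1000)
```

```text
col340 [139.0, 137.0, 129.0, 107.0, 105.0, 104.0, 101.0, 100.0, 102.0, 101.0, 103.0, 103.0, 105.0, 102.0, 104.0, 117.0, 149.0, 182.0, 197.0, 196.0, 198.0]
far [195.0, 195.0, 195.0, 197.0, 195.0, 194.0, 195.0, 199.0, 247.0, 254.0, 254.0, 254.0, 254.0, 254.0] [208.0, 207.0, 210.0, 208.0, 208.0, 209.0, 211.0, 210.0, 249.0, 255.0, 255.0, 255.0, 255.0, 255.0]
row300 [144.0, 145.0, 143.0, 144.0, 130.0, 106.0, 86.0, 98.0, 117.0, 128.0, 134.0, 135.0, 136.0, 138.0, 137.0, 137.0, 139.0, 136.0] [193.0, 194.0, 194.0, 192.0, 183.0, 168.0, 145.0, 114.0, 90.0, 110.0, 132.0, 141.0, 145.0, 144.0, 143.0, 147.0, 145.0, 145.0, 143.0, 144.0]
284 [385.76215656 183.25325884]
286 [386.5940161  183.26615112]
370 [424.86918971 183.8611063 ]
372 [425.86995098 183.87670501]
[[392.73560833 168.28098625]
 [392.31807201 197.65919863]]
```

```bash
python3 -m inch '[[[0,0,0],[-0.0143,0,0.04],1],[[0,0,0],[0,0,0.09],1],[[0,0,0],[0,0,0.1],1],[[0,0,0],[0,0,0.08],1],[[0,0,0],[0,0,0.05],1],[[0,0,0],[0,0,0.015],1],[[0,0,0],[0,0,0],1],[[0,0,0],[0,0,0],1],[[0,0,0],[0,0,0],1]]'
python3 - <<'E'
from h import *
c=grab('wrist');o=telemetry.get_obs();z=o['eef_pos'][2]+.0336+.03;print(o['eef_pos'],z)
g=c['img'].astype(int).mean(2)
print(onz(c,[(325,286.5),(325,371)],z)[:,:2]*1000,onz(c,[(286,300),(362,300)],z)[:,:2]*1000)
print('row',g[265:300:1,345].round().tolist())
E
```

```text
clock: 16.13
eef_pos: [0.4137, 0.1845, -0.006]
tool_rot: [-0.008, 1.0, 0.001, 0.001]
ft_force: [0.5, -0.0, -1.8]
grip_width: 0.0286
grasp_force: 60.0
[ 0.41372477  0.18461492 -0.00591106] 0.057688942204223784
[[392.43337167 184.82757934]
 [431.05286392 185.47790744]] [[398.3760157  169.86156434]
 [397.94608831 199.21648703]]
row [111.0, 114.0, 112.0, 111.0, 114.0, 110.0, 112.0, 112.0, 111.0, 112.0, 110.0, 114.0, 111.0, 113.0, 114.0, 115.0, 112.0, 114.0, 117.0, 126.0, 144.0, 162.0, 181.0, 198.0, 209.0, 213.0, 213.0, 210.0, 211.0, 213.0, 211.0, 213.0, 211.0, 211.0, 213.0]
```

```bash
python3 -m inch '[[[0,0,0],[0.0042,-0.0063,0],1],[[0,0,0],[0,0,0.015],1],[[0,0,0],[0,0,0],1],[[0,0,0],[0,0,0],1],[[0,0,0],[0,0,0],1]]'
python3 - <<'E'
from h import *
c=grab('wrist');o=telemetry.get_obs();z=o['eef_pos'][2]+.0336+.03;print(o['eef_pos'],z)
print(onz(c,[(325,286.5),(325,371)],z)[:,:2]*1000,onz(c,[(286,300),(362,300)],z)[:,:2]*1000)
g=c['img'].astype(int).mean(2)
# outline near edge (dark line) and plate side edges relative to riser
q=proj(c,[[.3875,.183,.02],[.3875,.165,.02],[.3875,.201,.02],[.381,.1225,.02],[.381,.24,.02]]);print(q.round(1).tolist())
u=int(q[1][0]+15);v=int(q[1][1]);print(v,g[v-12:v+13,u].round().tolist())
E
```

```text
clock: 16.6
eef_pos: [0.411, 0.1823, -0.0118]
tool_rot: [-0.008, 1.0, -0.0, 0.0]
ft_force: [-0.4, -0.2, -2.4]
grip_width: 0.0292
grasp_force: 60.0
[ 0.41101633  0.18232921 -0.01177208] 0.05182791522265989
[[389.91363639 182.7157412 ]
 [428.49266462 183.39412915]] [[395.87436714 167.73889603]
 [395.40554921 197.11938846]]
[[325.3, 252.9], [286.9, 252.3], [363.8, 253.5], [195.1, 237.6], [448.2, 241.5]]
252 [192.0, 194.0, 196.0, 193.0, 192.0, 193.0, 188.0, 190.0, 193.0, 190.0, 189.0, 178.0, 153.0, 125.0, 136.0, 166.0, 185.0, 185.0, 174.0, 149.0, 124.0, 112.0, 110.0, 109.0, 113.0]
```

```bash
python3 -m inch '[[[0,0,0],[0,0.001,0.005],1],[[0,0,0],[0,0,0.004],1],[[0,0,0],[0,0,0],1],[[0,0,0],[0,0,0],1]]'
```

```text
clock: 16.98
eef_pos: [0.4113, 0.1828, -0.0136]
tool_rot: [-0.008, 1.0, 0.0, 0.0]
ft_force: [-2.2, -0.5, 5.4]
grip_width: 0.0287
grasp_force: 61.2
```

```bash
python3 -m inch '[[[0,0,0],[0,0,0],-0.5],[[0,0,0],[0,0,0],-0.5],[[0,0,0],[0,0,0],-0.5],[[0,0,0],[0,0,0],-0.5],[[0,0,0],[0,0,-0.05],-0.5],[[0,0,0],[0,0,-0.11],-0.5],[[0,0,0],[0,0,-0.12],-0.5],[[0,0,0],[-0.1,0,-0.12],-0.5],[[0,0,0],[-0.1,0,0],-0.5],[[0,0,0],[0,0,0],-0.5]]'
python3 - <<'E'
from h import *
c=grab('wrist');o=telemetry.get_obs();print(o['eef_pos'])
q=proj(c,[[.4104,.183,.05],[.5134,.1845,.05]]);print(q.round().tolist())
im=c['img'].copy(); cv2.imwrite('pics/x.png',im[...,::-1])
(u,v),(u2,v2)=q.astype(int); print(hist(c,[(u,v),(u-12,v+12),(u+12,v-12),(u,v-40),(u2,v2),(u2+15,v2-20)]))
# tiny ascii map of grey around
g=im.mean(2)
for r in range(v-48,v2+40,6): print(r,' '.join('%3d'%g[r,k] for k in range(u-66,u+67,6)))
E
```

```text
clock: 17.82
eef_pos: [0.475, 0.185, 0.1044]
tool_rot: [-0.007, 1.0, 0.002, 0.005]
ft_force: [1.5, 0.3, 0.2]
grip_width: 0.064
grasp_force: 0.0
[0.47097235 0.18406634 0.10250544]
[[321.0, 152.0], [322.0, 291.0]]
[[190, 179, 173], [190, 178, 171], [191, 178, 172], [172, 162, 155], [255, 254, 250], [255, 253, 249]]
103  31  34  36  36  36  30  36  35  34  32  34  31  32  37  33  32  36  33  33  35  35  34  36
109 179 182 184 182 184 188 188 187 187 152 156 155 154 155 155 156 153 152 156 188 188 187 186
115 111 226 226 225 226 226 226 223 189 159 159 157 157 156 156 157 161 162 166 224 225 227 111
121 110 226 226 225 226 226 225 158 172 174 172 172 171 170 171 130 163 163 164 183 166 225 104
127  79  46 207 226 226 225 226 166 184 182 181 183 181 181 181 117 161 163 161 164 155  46  80
133 193  53 219 226 227 225 227 161 181 182 182 181 179 180 178 123 162 162 162 162 179  49 195
139 226 228 228 226 227 226 227 168 179 181 181 182 180 180 180 115 161 162 163 163 225 227 226
145 227 227 227 228 227 226 227 162 181 181 179 178 181 178 177 121 162 163 161 194 226 226 225
151 227 228 228 2
[... 2162 characters left out ...]
 251 157 157 162 170 224 223
289 234 235 234 234 234 235 252 252 252 221 252 252 252 252 252 252 252 158 160 172 224 224 223
295 233 235 235 235 235 235 252 253 252 226 252 253 253 251 252 251 252 157 167 225 224 223 222
301 232 236 234 234 235 235 253 253 252 225 252 253 252 253 252 252 252 160 225 225 224 223 221
307 226 235 105 107 236 236 253 253 252 233 252 252 253 253 253 253 253 210 228 149  58 224 221
313 217 236 155 139 236 235 252 253 252 235 252 253 252 252 253 253 252 226 223 158 104 223 217
319 211 236 236 235 221 164 252 253 252 238 253 253 252 253 253 252 252 163 160 158 159 207 213
325 171 236 237 231 160 156 250 253 253 253 253 253 253 253 253 253 252 157 156 158 158 216 204
```

Run:
```python
from h import *
c=grab('wrist');o=telemetry.get_obs();print(o['eef_pos'])
print('riser',top(c,(292,112,347,190),.05,169,190)); print('work',top(c,(285,236,360,400),.05,243,256))
```

```text
[0.46825236 0.18341527 0.10125965]
riser [408.3 181.8  39.5  28.1   1.7]
work [513.6 183.7  80.2  49.8   0.8]
```

Run:
```python
from h import *
c=grab('wrist');g=c['img'].astype(int).mean(2)
for r in(135,150,165): print(r,g[r,288:304].round().tolist(),g[r,334:356].round().tolist())
print('col310',g[104:126,312].round().tolist(),g[174:192,306].round().tolist())
for n,p in(('C',(.4104,.183)),):
  print(proj(c,[[.3904,.168,.05],[.3904,.198,.05],[.4304,.168,.05],[.4304,.198,.05]]).round(1).tolist(),'outline',proj(c,[[.3874,.1645,.02],[.3874,.2005,.02],[.4334,.1655,.02],[.4334,.2013,.02]]).round(1).tolist())
```

```text
135 [226.0, 226.0, 226.0, 226.0, 226.0, 226.0, 226.0, 224.0, 225.0, 219.0, 196.0, 166.0, 159.0, 168.0, 178.0, 178.0] [180.0, 181.0, 180.0, 181.0, 182.0, 181.0, 181.0, 181.0, 182.0, 176.0, 168.0, 151.0, 133.0, 121.0, 117.0, 137.0, 155.0, 161.0, 162.0, 162.0, 165.0, 164.0]
150 [228.0, 228.0, 226.0, 227.0, 227.0, 226.0, 226.0, 228.0, 226.0, 222.0, 203.0, 170.0, 155.0, 162.0, 175.0, 176.0] [181.0, 181.0, 181.0, 180.0, 181.0, 179.0, 179.0, 181.0, 180.0, 177.0, 163.0, 147.0, 139.0, 127.0, 127.0, 145.0, 161.0, 162.0, 163.0, 162.0, 163.0, 162.0]
165 [228.0, 228.0, 227.0, 229.0, 229.0, 229.0, 228.0, 228.0, 229.0, 225.0, 213.0, 184.0, 165.0, 165.0, 170.0, 175.0] [178.0, 180.0, 178.0, 179.0, 180.0, 179.0, 179.0, 178.0, 178.0, 174.0, 158.0, 139.0, 128.0, 122.0, 134.0, 149.0, 160.0, 163.0, 164.0, 164.0, 162.0, 163.0]
col310 [37.0, 36.0, 35.0, 34.0, 32.0, 32.0, 36.0, 30.0, 35.0, 36.0, 35.0, 34.0, 38.0, 52.0, 94.0, 137.0, 157.0, 163.0, 163.0, 163.0, 162.0, 163.0] [179.0, 178.0, 180.0, 180.0, 180.0, 178.0, 178.0, 180.0, 180.0, 179.0, 180.0, 180.0, 180.0, 180.0, 179.0, 175.0, 171.0, 180.0]
[[301.3, 131.9], [347.2, 132.6], [301.5, 192.7], [345.1, 193.4]] outline [[299.0, 127.9], [347.9, 128.6], [300.6, 190.2], [346.9, 190.9]]
```

Run:
```python
from h import *
grab('wrist');c=grab('wrist');g=c['img'].astype(int).mean(2);print(telemetry.get_obs()['eef_pos'])
print('col312',list(enumerate(g[120:140,312].round().astype(int),120)),list(enumerate(g[184:204,308].round().astype(int),184)))
print('col290 plate',list(enumerate(g[112:132,280].round().astype(int),112)))
print(proj(c,[[.3904,.168,.05],[.4304,.198,.05],[.3811,.183,.02]]).round(1).tolist(),'outline',proj(c,[[.3874,.1645,.02],[.4334,.2013,.02]]).round(1).tolist())
```

```text
[0.46591979 0.18302047 0.10038213]
col312 [(120, np.int64(42)), (121, np.int64(83)), (122, np.int64(128)), (123, np.int64(154)), (124, np.int64(161)), (125, np.int64(162)), (126, np.int64(164)), (127, np.int64(163)), (128, np.int64(164)), (129, np.int64(162)), (130, np.int64(151)), (131, np.int64(125)), (132, np.int64(120)), (133, np.int64(135)), (134, np.int64(136)), (135, np.int64(148)), (136, np.int64(165)), (137, np.int64(178)), (138, np.int64(181)), (139, np.int64(181))] [(184, np.int64(178)), (185, np.int64(180)), (186, np.int64(179)), (187, np.int64(180)), (188, np.int64(181)), (189, np.int64(179)), (190, np.int64(179)), (191, np.int64(180)), (192, np.int64(178)), (193, np.int64(176)), (194, np.int64(180)), (195, np.int64(198)), (196, np.int64(220)), (197, np.int64(228)), (198, np.int64(229)), (199, np.int64(229)), (200, np.int64(230)), (201, np.int64(231)), (202, np.int64(230)), (203, np.int64(230))]
col290 plate [(112, np.int64(31)), (113, np.int64(32)), (114, np.int64(31)), (115, np.int64(36)), (116, np.int64(32)), (117, np.int64(35)), (118, np.int64(37)), (119, np.int64(35)), (120, np.int64(41)), (121, np.int64(81)), (122, np.int64(132)), (123, np.int64(180)), (124, np.int64(209)), (125, np.int64(221)), (126, np.int64(226)), (127, np.int64(227)), (128, np.int64(226)), (129, np.int64(226)), (130, np.int64(227)), (131, np.int64(227))]
[[302.1, 135.6], [345.8, 197.0], [325.1, 122.7]] outline [[299.8, 131.3], [347.5, 194.2]]
```

```bash
python3 -m inch '[[[0,0,0],[-0.0195,-0.076,0],-0.5],[[0,0,0],[0,-0.12,0],-0.5],[[0,0,0],[0,-0.13,0],-0.5],[[0,0,0],[0,-0.13,0],-0.5],[[0,0,0],[0,-0.13,0],-0.5],[[0,0,0],[0,-0.13,0],-0.5],[[0,0,0],[0,-0.13,0],-0.5],[[0,0,0],[0,-0.13,0],-0.5],[[0,0,0],[0,-0.12,0],-0.5],[[0,0,0],[0,-0.12,0],-0.5]]'
python3 -m inch '[[[0,0,-0.0175],[0,0,0.05],-0.5],[[0,0,-0.0175],[0,0,0.05],-0.5],[[0,0,-0.0171],[0,0,0],-0.5],[[0,0,0],[0,0,0],-0.5],[[0,0,0],[0,0,0],-0.5],[[0,0,0],[0,0,0],-0.5],[[0,0,0],[0,0,0],-0.5]]'
python3 - <<'E'
from h import *
c=grab('wrist');o=telemetry.get_obs();print(o['eef_pos'],R.from_quat(o['tool_rot']).as_matrix().round(4)[:,0])
a=np.radians(19.7);e=np.array([np.cos(a),np.sin(a)]);n=np.array([-e[1],e[0]]);C=np.array([.4774,-.1816])
f=lambda s,t:[*(C+s*e+t*n),.014]
q=proj(c,[f(-.06,-.02),f(-.06,.02),f(0,-.02),f(0,.02),f(.06,.02)]).round();print(q.tolist())
g=c['img'].astype(int).mean(2)
for s in(-.045,-.02,0):
  T=np.linspace(-.03,.03,61); uv=proj(c,[f(s,t) for t in T]); v=cv2.remap(g.astype(np.float32),uv[:,0].astype(np.float32)[None],uv[:,1].astype(np.float32)[None],1)[0]
  print(s,v.round().astype(int).tolist())
T=np.linspace(-.07,-.05,21); uv=proj(c,[f(t,0) for t in T]).astype(np.float32); print(cv2.remap(g.astype(np.float32),uv[:,0][None],uv[:,1][None],1)[0].round().astype(int).tolist())
T=np.linspace(-.04,-.02,21); uv=proj(c,[f(t,0) for t in T]).astype(np.float32); print(cv2.remap(g.astype(np.float32),uv[:,0][None],uv[:,1][None],1)[0].round().astype(int).tolist())
E
```

```text
clock: 18.9
eef_pos: [0.4779, -0.1822, 0.1009]
tool_rot: [-0.008, 1.0, 0.0, -0.001]
ft_force: [-0.2, -0.2, 0.2]
grip_width: 0.0643
grasp_force: 0.0
clock: 19.48
eef_pos: [0.4798, -0.1808, 0.072]
tool_rot: [-0.171, 0.985, -0.0, 0.0]
ft_force: [-0.3, 0.3, 0.3]
grip_width: 0.0643
grasp_force: 0.0
[ 0.47984419 -0.18086378  0.07201968] [-9.417e-01 -3.365e-01 -7.000e-04]
[[294.0, 156.0], [352.0, 156.0], [296.0, 239.0], [350.0, 239.0], [349.0, 312.0]]
-0.045 [56, 57, 59, 59, 57, 58, 60, 58, 58, 64, 95, 142, 161, 164, 165, 164, 162, 164, 165, 163, 163, 163, 163, 163, 165, 164, 164, 163, 163, 163, 164, 163, 162, 162, 161, 162, 164, 163, 162, 162, 164, 163, 162, 162, 162, 162, 162, 162, 162, 161, 149, 106, 58, 46, 47, 45, 44, 43, 44, 44, 48]
-0.02 [57, 56, 57, 58, 57, 58, 59, 56, 58, 62, 94, 137, 161, 163, 163, 163, 163, 162, 162, 163, 149, 116, 76, 52, 48, 45, 46, 42, 45, 45, 45, 45, 44, 49, 52, 58, 58, 58, 65, 101, 140, 157, 161, 161, 161, 160, 161, 162, 162, 161, 148, 103, 56, 45, 45, 43, 44, 42, 46, 43, 43]
0 [57, 54, 56, 56, 56, 56, 57, 57, 57, 62, 94, 139, 158, 161, 162, 163, 161, 162, 162, 159, 146, 118, 79, 51, 43, 44, 42, 44, 43, 42, 44, 42, 44, 47, 51, 58, 56, 57, 61, 98, 138, 157, 158, 158, 161, 160, 159, 160, 160, 159, 139, 94, 53, 44, 45, 45, 44, 45, 44, 44, 45]
[45, 46, 44, 44, 45, 44, 47, 46, 48, 79, 136, 163, 164, 163, 164, 164, 163, 163, 163, 162, 163]
[162, 163, 163, 162, 161, 164, 158, 138, 90, 53, 44, 45, 46, 44, 46, 47, 45, 46, 43, 45, 45]
```

```bash
python3 -m inch '[[[0,0,0],[0.01,0.002,0.05],-0.5],[[0,0,0],[0,0,0.1],-0.5],[[0,0,0],[0,0,0.1],-0.5],[[0,0,0],[0,0,0.06],-0.5],[[0,0,0],[0,0,0.03],-0.5],[[0,0,0],[0,0,0.007],-0.5],[[0,0,0],[0,0,0],-0.5],[[0,0,0],[0,0,0],-0.5],[[0,0,0],[0,0,0],-0.5],[[0,0,0],[0,0,0],-0.5]]'
python3 -m inch '[[[0,0,0],[0,0,0],1],[[0,0,0],[0,0,0],1],[[0,0,0],[0,0,0],1],[[0,0,0],[0,0,0],1],[[0,0,0],[0,0,0],1],[[0,0,0],[0,0,0],1],[[0,0,0],[0,0,0],1]]'
```

```text
clock: 20.37
eef_pos: [0.4777, -0.1821, -0.0312]
tool_rot: [-0.171, 0.985, -0.001, 0.001]
ft_force: [1.1, 0.5, -0.0]
grip_width: 0.0642
grasp_force: 0.0
clock: 20.95
eef_pos: [0.4771, -0.1817, -0.0315]
tool_rot: [-0.171, 0.985, -0.0, 0.001]
ft_force: [-0.6, 0.0, 5.6]
grip_width: 0.0379
grasp_force: 59.7
```

```bash
python3 -m inch '[[[0,0,0],[0,0,-0.04],1],[[0,0,0],[0,0,-0.09],1],[[0,0,0],[0,0,-0.1],1],[[0,0,0.0175],[0,0,-0.1],1],[[0,0,0.0175],[0,0,-0.1],1],[[0,0,0.0171],[0,0,-0.077],1],[[0,0,0],[0.0527,0.05,0],1],[[0,0,0],[0,0.08,0],1],[[0,0,0],[0,0.1,0],1],[[0,0,0],[0,0.12,0],1]]'
python3 -m inch '[[[0,0,0],[0,0.12,0],1],[[0,0,0],[0,0.12,0],1],[[0,0,0],[0,0.12,0],1],[[0,0,0],[0,0.12,0],1],[[0,0,0],[0,0.12,0],1],[[0,0,0],[0,0.11,0],1],[[0,0,0],[0,0.08,0],1],[[0,0,0],[0,0.05,0],1],[[0,0,0],[0,0.0288,0],1],[[0,0,0],[0,0,0],1]]'
python3 -m inch '[[[0,0,0],[0,0,0],1],[[0,0,0],[0,0,0],1],[[0,0,0],[0,0,0],1],[[0,0,0],[0,0,0],1],[[0,0,0],[0,0,0],1]]'
cat > st.py <<'E'
from h import *
c=grab('wrist');o=telemetry.get_obs();p=o['eef_pos'];X=R.from_quat(o['tool_rot']).as_matrix()
print(p,X[:,0].round(4),X[:,2].round(4))
z=p[2]+.0315+.014; g=c['img'].astype(np.float32).mean(2)
e=-X[:2,0]; n=np.array([-e[1],e[0]])
def prof(s0,t0,s1,t1,N,zz=z):
    P=[[*(p[:2]+s*e+t*n),zz] for s,t in zip(np.linspace(s0,s1,N),np.linspace(t0,t1,N))]
    uv=proj(c,P).astype(np.float32); return cv2.remap(g,uv[:,0][None],uv[:,1][None],1)[0].round().astype(int).tolist()
print('end -70..-50',prof(-.07,.013,-.05,.013,21)); print('slotend -40..-20',prof(-.04,0,-.02,0,21))
for s in(-.05,-.04): print('across -30..-15, 15..30',prof(s,-.03,s,-.015,16),prof(s,.015,s,.03,16))
print('slot -15..15',prof(-.02,-.015,-.02,.015,31))
E
python3 st.py
```

```text
clock: 21.78
eef_pos: [0.4583, -0.0769, 0.1194]
tool_rot: [-0.007, 1.0, -0.0, -0.0]
ft_force: [1.4, -0.1, -2.1]
grip_width: 0.0377
grasp_force: 61.1
clock: 22.62
eef_pos: [0.4542, 0.1851, 0.1191]
tool_rot: [-0.009, 1.0, -0.0, -0.0]
ft_force: [-0.1, -0.2, -2.1]
grip_width: 0.0379
grasp_force: 61.1
clock: 23.03
eef_pos: [0.4548, 0.1829, 0.1196]
tool_rot: [-0.007, 1.0, -0.0, 0.0]
ft_force: [-0.1, -0.4, -2.2]
grip_width: 0.0376
grasp_force: 61.1
[0.45482562 0.18304532 0.11959092] [-9.999e-01 -1.500e-02 -1.000e-04] [ 1.e-04 -0.e+00 -1.e+00]
end -70..-50 [175, 174, 175, 174, 175, 174, 175, 174, 172, 118, 80, 101, 101, 100, 102, 100, 101, 101, 100, 101, 102]
slotend -40..-20 [100, 100, 100, 100, 99, 100, 100, 97, 115, 166, 194, 234, 237, 228, 193, 244, 254, 254, 253, 254, 254]
across -30..-15, 15..30 [53, 138, 232, 238, 238, 237, 237, 238, 238, 234, 157, 103, 101, 101, 101, 102] [101, 102, 100, 101, 106, 189, 235, 237, 236, 235, 235, 234, 234, 232, 171, 48]
across -30..-15, 15..30 [51, 154, 236, 239, 239, 239, 214, 99, 56, 62, 91, 98, 101, 100, 100, 100] [140, 142, 140, 142, 142, 127, 70, 52, 65, 165, 234, 235, 234, 231, 181, 58]
slot -15..15 [98, 98, 100, 102, 100, 91, 134, 250, 254, 254, 254, 254, 254, 254, 254, 254, 253, 253, 253, 254, 253, 253, 253, 234, 125, 137, 143, 143, 142, 143, 143]
```

```bash
python3 -m inch '[[[0,0,0],[-0.002,0.0025,0.04],1],[[0,0,0],[0,0,0.06],1],[[0,0,0],[0,0,0.06],1],[[0,0,0],[0,0,0.04],1],[[0,0,0],[0,0,0],1],[[0,0,0],[0,0,0],1],[[0,0,0],[0,0,0],1],[[0,0,0],[0,0,0],1],[[0,0,0],[0,0,0],1],[[0,0,0],[0,0,0],1]]'
cat >> st.py <<'E'
print('slot all s -30..-10')
for s in(-.026,-.018,-.012,-.008): print(s,prof(s,-.015,s,.015,31))
S=np.array([.45545,.1836]); d=S-p[:2]; print('stud in tool frame s,t mm',d@e*1000,d@n*1000); print('tip px',proj(c,[[*S,.082]]))
E
python3 st.py
```

```text
clock: 23.92
eef_pos: [0.4559, 0.1848, 0.0603]
tool_rot: [-0.008, 1.0, 0.0, 0.001]
ft_force: [0.0, -0.2, -2.6]
grip_width: 0.0376
grasp_force: 61.1
[0.45577498 0.18470005 0.06018289] [-0.9999 -0.0163 -0.0013] [ 1.2e-03  5.0e-04 -1.0e+00]
end -70..-50 [178, 176, 177, 176, 177, 177, 177, 176, 174, 127, 81, 102, 103, 104, 104, 103, 103, 103, 104, 102, 103]
slotend -40..-20 [102, 102, 102, 100, 101, 102, 102, 100, 110, 172, 182, 180, 182, 181, 181, 183, 181, 183, 181, 180, 176]
across -30..-15, 15..30 [99, 60, 62, 123, 224, 239, 239, 240, 239, 237, 179, 107, 103, 104, 103, 102] [104, 103, 105, 104, 104, 134, 173, 175, 175, 174, 135, 69, 43, 50, 110, 174]
across -30..-15, 15..30 [239, 240, 240, 241, 240, 240, 240, 241, 241, 238, 177, 104, 103, 101, 100, 102] [145, 144, 144, 144, 146, 156, 174, 176, 177, 175, 176, 175, 176, 176, 177, 176]
slot -15..15 [102, 103, 100, 101, 102, 95, 86, 150, 176, 177, 188, 180, 172, 172, 173, 176, 172, 166, 165, 172, 175, 175, 175, 153, 119, 137, 145, 144, 144, 145, 144]
slot all s -30..-10
-0.026 [102, 101, 101, 102, 101, 93, 85, 143, 126, 94, 134, 178, 172, 177, 181, 181, 175, 167, 145, 98, 100, 152, 174, 150, 116, 138, 144, 144, 145, 144, 145]
-0.018 [102, 103, 101, 102, 100, 95, 88, 155, 176, 181, 178, 152, 151, 159, 167, 165, 154, 150, 160, 172, 174, 173, 174, 154, 120, 138, 144, 145, 145, 145, 145]
-0.012 [101, 102, 102, 102, 102, 93, 88, 150, 176, 174, 151, 138, 162, 178, 176, 176, 164, 143, 145, 171, 177, 177, 176, 152, 119, 137, 143, 144, 145, 145, 144]
-0.008 [101, 102, 103, 100, 101, 94, 110, 244, 254, 254, 254, 254, 254, 254, 254, 254, 254, 254, 254, 254, 254, 254, 253, 240, 135, 138, 143, 144, 145, 144, 145]
stud in tool frame s,t mm -0.3428935502480955 -1.0946006128615
tip px [[320.87707723 288.38585083]]
```

```bash
python3 -m inch '[[[0,0,0],[0,-0.003,0],1],[[0,0,0],[0,0,0.03],1],[[0,0,0],[0,0,0.04],1],[[0,0,0],[0,0,0.035],1],[[0,0,0],[0,0,0.02],1],[[0,0,0],[0,0,0],1],[[0,0,0],[0,0,0],1],[[0,0,0],[0,0,0],1],[[0,0,0],[0,0,0],1]]'
python3 -m inch '[[[0,0,0],[0,0,0.005],1],[[0,0,0],[0,0,0.005],1],[[0,0,0],[0,0,0.004],1],[[0,0,0],[0,0,0],1],[[0,0,0],[0,0,0],1]]'
python3 st.py
```

```text
clock: 24.72
eef_pos: [0.4559, 0.1839, 0.0226]
tool_rot: [-0.008, 1.0, 0.0, 0.001]
ft_force: [0.5, 0.1, -2.9]
grip_width: 0.0376
grasp_force: 61.1
clock: 25.13
eef_pos: [0.4556, 0.1837, 0.0186]
tool_rot: [-0.008, 1.0, 0.0, 0.0]
ft_force: [-2.5, -1.0, 4.0]
grip_width: 0.0374
grasp_force: 61.9
[0.4556235  0.18373616 0.01853186] [-9.999e-01 -1.640e-02 -9.000e-04] [ 9.e-04  3.e-04 -1.e+00]
end -70..-50 [120, 152, 148, 127, 116, 116, 115, 115, 113, 86, 86, 104, 105, 106, 105, 105, 105, 105, 104, 103, 104]
slotend -40..-20 [102, 102, 103, 104, 103, 103, 102, 99, 101, 165, 178, 178, 175, 139, 90, 93, 92, 93, 116, 173, 186]
across -30..-15, 15..30 [240, 240, 240, 240, 240, 240, 240, 240, 240, 238, 175, 106, 104, 105, 105, 105] [104, 104, 105, 103, 105, 137, 176, 177, 178, 178, 177, 177, 177, 176, 177, 177]
across -30..-15, 15..30 [242, 241, 241, 241, 241, 241, 241, 241, 241, 238, 171, 105, 102, 103, 101, 103] [146, 145, 145, 144, 146, 176, 178, 177, 177, 177, 177, 177, 175, 176, 177, 182]
slot -15..15 [103, 101, 104, 103, 103, 94, 77, 83, 92, 93, 94, 113, 158, 176, 182, 186, 185, 176, 149, 106, 93, 95, 93, 82, 79, 94, 102, 103, 115, 144, 147]
slot all s -30..-10
-0.026 [106, 104, 104, 102, 102, 94, 94, 214, 234, 207, 168, 136, 115, 98, 93, 90, 93, 105, 120, 141, 168, 178, 176, 148, 119, 141, 145, 147, 146, 145, 146]
-0.018 [102, 104, 103, 105, 103, 96, 78, 88, 94, 93, 112, 157, 171, 178, 181, 185, 183, 177, 170, 153, 107, 94, 94, 84, 78, 94, 102, 102, 112, 144, 147]
-0.012 [102, 103, 104, 103, 104, 91, 89, 151, 149, 112, 139, 164, 173, 178, 181, 182, 183, 177, 169, 165, 131, 113, 155, 145, 87, 95, 101, 103, 122, 145, 146]
-0.008 [103, 103, 104, 102, 104, 94, 90, 149, 175, 173, 164, 168, 175, 178, 181, 183, 184, 176, 171, 166, 168, 175, 176, 143, 87, 94, 121, 141, 145, 147, 146]
stud in tool frame s,t mm -0.17570247034178862 -0.13330692487708246
tip px [[322.75858079 334.00240722]]
```

```bash
python3 -m inch '[[[0,0,0],[0,0,0],-0.5],[[0,0,0],[0,0,0],-0.5],[[0,0,0],[0,0,0],-0.5],[[0,0,0],[0,0,0],-0.5],[[0,0,0],[0,0,-0.06],-0.5],[[0,0,0],[0,0,-0.11],-0.5],[[0,0,0],[0,0,-0.11],-0.5],[[0,0,0],[0,0,-0.1],-0.5],[[0,0,0],[0,-0.07,-0.07],-0.5],[[0,0,0],[0,-0.12,0],-0.5]]'
python3 -m inch '[[[0,0,0],[0,-0.13,0],-0.5],[[0,0,0],[0,-0.13,0],-0.5],[[0,0,0],[0,-0.13,0],-0.5],[[0,0,0],[0,-0.13,0],-0.5],[[0,0,0],[0,-0.13,0],-0.5],[[0,0,0],[0,-0.13,0],-0.5],[[0,0,0],[0,-0.13,0],-0.5],[[0,0,0],[0,-0.13,0],-0.5],[[0,0,0],[0,-0.13,0],-0.5],[[0,0,0],[0,-0.104,0],-0.5]]'
python3 -m inch '[[[0,0,0],[-0.09,0,0],-0.5],[[0,0,0],[-0.12,0,0.02],-0.5],[[0,0,0],[-0.12,0,0.05],-0.5],[[0,0,0],[-0.12,0,0.05],-0.5],[[0,0,0],[-0.102,0,0.05],-0.5],[[0,0,0],[0,0,0],-0.5],[[0,0,0],[0,0,0],-0.5],[[0,0,0],[0,0,0],-0.5],[[0,0,0],[0,0,0],-0.5],[[0,0,0],[0,0,0],-0.5]]'
cat > ci.py <<'E'
import sys
from h import *
x,y,z,r=map(float,sys.argv[1:5])
c=grab('wrist');o=telemetry.get_obs();p=o['eef_pos'];X=R.from_quat(o['tool_rot']).as_matrix();print(p,X[:,0].round(4))
# radial profiles on plane z -> outer edge points -> circle
g=cv2.GaussianBlur(c['img'].astype(np.float32).mean(2),(0,0),.8)
for it in range(3):
    E=[]
    for a in np.radians(np.arange(0,360,6)):
        rr=np.linspace(r-.006,r+.006,49); uv=proj(c,np.c_[x+rr*np.cos(a),y+rr*np.sin(a),np.full(49,z)]).astype(np.float32)
        v=cv2.remap(g,uv[:,0][None],uv[:,1][None],1)[0]; d=np.diff(v); k=d.argmin()
        if d[k]<-4: E.append([x+rr[k]*np.cos(a),y+rr[k]*np.sin(a)])
    E=np.array(E); s=np.linalg.lstsq(np.c_[2*E,np.ones(len(E))],(E**2).sum(1),rcond=None)[0]
    res=np.hypot(*(E-s[:2]).T); m=abs(res-np.median(res))<.0012; E=E[m]
    s=np.linalg.lstsq(np.c_[2*E,np.ones(len(E))],(E**2).sum(1),rcond=None)[0]; x,y=s[:2]
print('circle',s[:2]*1000,'r',np.sqrt(s[2]+s[0]**2+s[1]**2)*1000,len(E)); d=s[:2]-p[:2]
print('move tool x,y units',(d@X[:2,0])/.3,(d@X[:2,1])/.3)
E
python3 ci.py .6284 -.2527 .012 .02
python3 - <<'E'
from h import *
c=grab('side');im=c['img'].astype(int)
m=(im[...,0]>150)&(im[...,1]<70); v,u=np.nonzero(m); k=(v<200)&(u>200); print('red',u[k].min(),u[k].max(),np.round(onz(c,np.c_[u[k],v[k]],.01)[:,:2].min(0),3),np.round(onz(c,np.c_[u[k],v[k]],.01)[:,:2].max(0),3))
E
```

```text
clock: 26.02
eef_pos: [0.4602, 0.1294, 0.1579]
tool_rot: [-0.011, 1.0, 0.002, 0.005]
ft_force: [1.8, 0.2, 0.4]
grip_width: 0.064
grasp_force: 0.0
clock: 26.85
eef_pos: [0.4621, -0.2585, 0.1527]
tool_rot: [-0.007, 1.0, -0.0, 0.0]
ft_force: [0.7, -0.3, 0.3]
grip_width: 0.0642
grasp_force: 0.0
clock: 27.68
eef_pos: [0.6278, -0.2534, 0.1041]
tool_rot: [-0.008, 1.0, -0.001, 0.001]
ft_force: [0.5, -0.2, 1.0]
grip_width: 0.0634
grasp_force: 0.0
[ 0.62785726 -0.25344894  0.10413002] [-0.9999 -0.0155 -0.0027]
circle [ 630.70376476 -252.42924037] r 20.213825458585728 60
move tool x,y units -0.009539773773370685 0.0032517861228020346
red 321 346 [ 0.695 -0.369] [ 0.798 -0.328]
```

```bash
python3 -m inch '[[[0,0,0],[-0.0095,0.0033,0.05],-0.5],[[0,0,0],[0,0,0.1],-0.5],[[0,0,0],[0,0,0.1],-0.5],[[0,0,0],[0,0,0.04],-0.5],[[0,0,0],[0,0,0],-0.5],[[0,0,0],[0,0,0],-0.5],[[0,0,0],[0,0,0],-0.5],[[0,0,0],[0,0,0],-0.5]]'
python3 ci.py .6307 -.2524 .012 .02
```

```text
clock: 28.45
eef_pos: [0.6327, -0.2526, 0.0176]
tool_rot: [-0.008, 1.0, -0.001, 0.002]
ft_force: [0.4, -1.1, 0.2]
grip_width: 0.064
grasp_force: 0.0
[ 0.63258948 -0.2524988   0.01739513] [-0.9999 -0.0163 -0.0041]
circle [ 630.91494935 -252.47886847] r 20.030160682710076 60
move tool x,y units 0.005579895350612897 0.00015723827882382896
```

```bash
python3 -m inch '[[[0,0,0],[0.005,0,0.05],-0.5],[[0,0,0],[0,0,0.06],-0.5],[[0,0,0],[0,0,0.04],-0.5],[[0,0,0],[0,0,0.012],-0.5],[[0,0,0],[0,0,0],-0.5],[[0,0,0],[0,0,0],-0.5],[[0,0,0],[0,0,0],-0.5],[[0,0,0],[0,0,0],-0.5]]'
python3 -m inch '[[[0,0,0],[0,0,0],1],[[0,0,0],[0,0,0],1],[[0,0,0],[0,0,0],1],[[0,0,0],[0,0,0],1],[[0,0,0],[0,0,0],1],[[0,0,0],[0,0,0],1],[[0,0,0],[0,0,0],1]]'
```

```text
clock: 29.17
eef_pos: [0.6304, -0.2522, -0.0325]
tool_rot: [-0.008, 1.0, -0.0, 0.001]
ft_force: [-0.6, 0.2, 0.5]
grip_width: 0.0642
grasp_force: 0.0
clock: 29.75
eef_pos: [0.6301, -0.2521, -0.0326]
tool_rot: [-0.008, 1.0, -0.0, 0.001]
ft_force: [-1.5, 0.8, 6.4]
grip_width: 0.0361
grasp_force: 59.5
```

```bash
python3 -m inch '[[[0,0,0],[0,0,-0.03],1],[[0,0,0],[0,0,-0.07],1],[[0,0,0],[0,0,-0.1],1],[[0,0,0],[0,0,-0.11],1],[[0,0,0],[0,0,-0.11],1],[[0,0,0],[0.06,0,-0.1],1],[[0,0,0],[0.1,0,-0.08],1],[[0,0,0],[0.11,0,-0.009],1],[[0,0,0],[0.11,0.02,0],1],[[0,0,0],[0.11,0.06,0],1]]'
python3 -m inch '[[[0,0,0],[0.0687,0.1,0],1],[[0,0,0],[0,0.12,0],1],[[0,0,0],[0,0.13,0],1],[[0,0,0],[0,0.13,0],1],[[0,0,0],[0,0.13,0],1],[[0,0,0],[0,0.13,0],1],[[0,0,0],[0,0.13,0],1],[[0,0,0],[0,0.13,0],1],[[0,0,0],[0,0.13,0],1],[[0,0,0],[0,0.12,0],1]]'
python3 -m inch '[[[0,0,0],[0,0.07,0],1],[[0,0,0],[0,0.04,0],1],[[0,0,0],[0,0.0218,0],1],[[0,0,0],[0,0,0],1],[[0,0,0],[0,0,0],1],[[0,0,0],[0,0,0],1],[[0,0,0],[0,0,0],1],[[0,0,0],[0,0,0],1]]'
cat > cg.py <<'E'
import sys
from h import *
# held ring: fit the dark bore / bright rim by contour. argv: z offset of plane above eef
c=grab('wrist');o=telemetry.get_obs();p=o['eef_pos'];X=R.from_quat(o['tool_rot']).as_matrix();print(p,X[:,0].round(4))
z=p[2]+float(sys.argv[1]); g=c['img'].astype(np.float32).mean(2)
def prof(s0,t0,s1,t1,N):
    P=[[*(p[:2]+s*X[:2,0]+t*X[:2,1]),z] for s,t in zip(np.linspace(s0,s1,N),np.linspace(t0,t1,N))]
    uv=proj(c,P).astype(np.float32); return cv2.remap(g,uv[:,0][None],uv[:,1][None],1)[0].round().astype(int).tolist()
print('along tool x, -30..30',prof(-.03,0,.03,0,61))
for s in (0,.006,.012,.016): print('across at',s,prof(s,-.03,s,.03,61))
E
python3 cg.py .0446
```

```text
clock: 30.58
eef_pos: [0.481, -0.2317, 0.1497]
tool_rot: [-0.007, 1.0, -0.001, 0.001]
ft_force: [-0.2, 0.6, -1.0]
grip_width: 0.0362
grasp_force: 60.0
clock: 31.42
eef_pos: [0.4546, 0.1465, 0.1493]
tool_rot: [-0.008, 1.0, 0.0, 0.0]
ft_force: [0.9, 0.0, -0.5]
grip_width: 0.0359
grasp_force: 60.0
clock: 32.08
eef_pos: [0.4548, 0.1828, 0.149]
tool_rot: [-0.007, 1.0, -0.0, 0.0]
ft_force: [-0.1, 1.2, -0.4]
grip_width: 0.0363
grasp_force: 60.1
[0.45480305 0.1829524  0.14900203] [-9.999e-01 -1.460e-02 -1.000e-04]
along tool x, -30..30 [244, 245, 245, 245, 246, 242, 179, 71, 69, 155, 213, 220, 214, 183, 157, 154, 152, 154, 152, 152, 152, 153, 152, 152, 144, 136, 227, 254, 254, 254, 254, 254, 254, 254, 254, 246, 172, 145, 144, 143, 146, 144, 151, 180, 191, 209, 219, 217, 202, 146, 119, 115, 113, 161, 219, 221, 223, 221, 230, 250, 244]
across at 0 [52, 106, 139, 140, 142, 141, 136, 85, 37, 29, 29, 53, 134, 152, 136, 126, 129, 129, 129, 132, 134, 134, 201, 252, 254, 253, 205, 244, 254, 254, 254, 254, 254, 254, 254, 254, 254, 241, 169, 178, 182, 186, 189, 191, 194, 201, 223, 216, 145, 48, 41, 38
[... 276 characters left out ...]
2, 221, 217, 210, 134, 45, 39, 101, 138, 140, 140, 141, 148, 89, 40, 37, 41]
across at 0.012 [49, 53, 48, 81, 210, 240, 240, 240, 240, 239, 240, 240, 236, 166, 112, 139, 154, 156, 154, 152, 139, 119, 103, 101, 127, 159, 166, 159, 152, 151, 151, 157, 162, 178, 192, 202, 204, 206, 209, 217, 220, 218, 217, 214, 202, 149, 119, 148, 172, 189, 228, 233, 234, 231, 232, 232, 220, 115, 38, 37, 41]
across at 0.016 [47, 48, 49, 71, 199, 239, 240, 241, 214, 92, 56, 64, 162, 233, 238, 203, 127, 107, 110, 127, 145, 155, 156, 156, 155, 154, 155, 153, 165, 212, 219, 218, 219, 217, 219, 216, 215, 215, 211, 195, 163, 134, 116, 115, 128, 159, 170, 172, 151, 64, 45, 54, 146, 230, 233, 232, 215, 100, 38, 37, 41]
```

```bash
python3 -m inch '[[[0,0,0],[0,0,0.05],1],[[0,0,0],[0,0,0.1],1],[[0,0,0],[0,0,0.1],1],[[0,0,0],[0,0,0.04],1],[[0,0,0],[0,0,0.005],1],[[0,0,0],[0,0,0],1],[[0,0,0],[0,0,0],1],[[0,0,0],[0,0,0],1],[[0,0,0],[0,0,0],1],[[0,0,0],[0,0,0],1]]'
python3 cg.py .0446 | cut -c1-300
python3 - <<'E'
from h import *
c=grab('wrist');p=telemetry.get_obs()['eef_pos'];z=p[2]+.0326+.003
g=c['img'].astype(int).mean(2)
print(proj(c,[[.45545,.1836,.08],[*p[:2],z]]).round(1).tolist())
u,v=proj(c,[[*p[:2],z]])[0].astype(int)
for r in range(v-50,v+44,3): print(r,' '.join('%3d'%g[r,k] for k in range(u-48,u+49,3)))
E
```

```text
clock: 32.97
eef_pos: [0.4555, 0.1843, 0.0615]
tool_rot: [-0.008, 1.0, 0.0, 0.001]
ft_force: [0.7, -0.1, -0.9]
grip_width: 0.036
grasp_force: 60.1
[0.45529063 0.18418746 0.06130914] [-0.9999 -0.0164 -0.0017]
along tool x, -30..30 [254, 228, 161, 150, 148, 150, 148, 151, 162, 208, 221, 222, 208, 172, 155, 157, 156, 155, 154, 154, 155, 153, 156, 155, 141, 117, 88, 78, 117, 202, 222, 222, 221, 220, 220, 221, 221, 232, 250, 219, 179, 176, 181, 190, 195, 216, 221, 219, 193, 135, 117, 116, 117, 155, 180, 179,
across at 0 [47, 91, 137, 142, 142, 142, 140, 104, 44, 32, 30, 45, 123, 153, 141, 129, 129, 133, 132, 134, 133, 132, 112, 157, 222, 225, 225, 225, 225, 225, 222, 220, 220, 221, 222, 220, 171, 126, 136, 174, 184, 189, 191, 193, 196, 200, 222, 221, 174, 60, 39, 38, 45, 108, 140, 142, 141, 142, 136, 85
across at 0.006 [240, 239, 239, 230, 167, 142, 142, 142, 138, 89, 38, 43, 117, 156, 156, 151, 130, 117, 117, 118, 131, 140, 118, 149, 219, 222, 220, 221, 222, 223, 221, 221, 222, 221, 224, 222, 169, 134, 155, 198, 206, 207, 207, 207, 222, 224, 219, 216, 162, 56, 40, 96, 138, 142, 140, 140,
[... 4297 characters left out ...]
 219 155  40  41  38
332  29  27  34 225 241 231 219 168 148 150 151 155 156 157 159 158 155 152 153 153 149 149 160 166 169 198 220 220 212 129  41  38  37
335  24  27  47 245 253 236 230 218 174 152 157 158 158 157 156 155 154 154 153 153 152 148 157 166 195 218 219 217 212 143  42  38  38
338  31  31  66 251 254 229 231 229 219 193 162 156 157 157 156 156 156 155 152 153 151 154 173 205 219 220 212 216 220 160  52  37  38
341  29  28 104 252 254 217 182 228 230 225 216 195 175 163 160 160 154 156 156 159 173 200 217 219 218 212 166 214 218 167  66  42  39
344  27  24 136 251 254 215 155 165 215 229 227 224 219 213 207 198 199 200 206 213 219 220 219 218 195 154 147 230 242 173  83  44  39
```

```bash
python3 -m inch '[[[0,0,0],[0.001,-0.001,0.02],1],[[0,0,0],[0,0,0.03],1],[[0,0,0],[0,0,0.025],1],[[0,0,0],[0,0,0.013],1],[[0,0,0],[0,0,0],1],[[0,0,0],[0,0,0],1],[[0,0,0],[0,0,0],1],[[0,0,0],[0,0,0],1]]'
python3 -m inch '[[[0,0,0],[0,0,0.005],1],[[0,0,0],[0,0,0.005],1],[[0,0,0],[0,0,0],1],[[0,0,0],[0,0,0],1],[[0,0,0],[0,0,0],1]]'
```

```text
clock: 33.73
eef_pos: [0.4547, 0.1838, 0.0343]
tool_rot: [-0.008, 1.0, 0.0, 0.0]
ft_force: [-0.7, 0.3, -0.6]
grip_width: 0.0357
grasp_force: 60.1
clock: 34.15
eef_pos: [0.4547, 0.1838, 0.0314]
tool_rot: [-0.008, 1.0, 0.0, 0.0]
ft_force: [-1.0, -0.0, 3.9]
grip_width: 0.0361
grasp_force: 60.5
```

```bash
python3 -m inch '[[[0,0,0],[0,0,0],-0.5],[[0,0,0],[0,0,0],-0.5],[[0,0,0],[0,0,0],-0.5],[[0,0,0],[0,0,0],-0.5],[[0,0,0],[0,0,0],-0.5],[[0,0,0],[0,0,-0.05],-0.5],[[0,0,0],[0,0,-0.1],-0.5],[[0,0,0],[0,0,-0.12],-0.5],[[0,0,0],[0,-0.04,-0.1],-0.5],[[0,0,0],[0,-0.101,-0.03],-0.5]]'
python3 ci.py .4554 .1836 .076 .02
python3 -m inch '[[[0,0,0],[0,-0.12,0],-0.5],[[0,0,0],[0,-0.13,0],-0.5],[[0,0,0],[0,-0.13,0],-0.5],[[0,0,0],[0,-0.13,0],-0.5],[[0,0,0],[0,-0.13,0],-0.5],[[0,0,0],[0,-0.13,0],-0.5],[[0,0,0],[0,-0.13,0],-0.5],[[0,0,0],[0,-0.13,0],-0.5],[[0,0,0],[0,-0.13,0],-0.5],[[0,0,0],[0,-0.13,0],-0.5]]'
python3 -m inch '[[[0,0,0],[-0.0266,-0.13,0],-0.5],[[0,0,0],[-0.04,-0.13,0],-0.5],[[0,0,0],[-0.04,-0.1,0],-0.5],[[0,0,0],[0,-0.06,0.05],-0.5],[[0,0,0],[0,0,0.05],-0.5],[[0,0,0],[0,0,0],-0.5],[[0,0,0],[0,0,0],-0.5],[[0,0,0],[0,0,0],-0.5],[[0,0,0],[0,0,0],-0.5],[[0,0,0],[0,0,0],-0.5]]'
python3 ci.py .4957 -.3708 .034 .016
```

```text
clock: 34.98
eef_pos: [0.4584, 0.1442, 0.156]
tool_rot: [-0.01, 1.0, 0.002, 0.004]
ft_force: [2.1, -0.8, -0.2]
grip_width: 0.0639
grasp_force: 0.0
[0.45778407 0.13785643 0.15586921] [-0.9999 -0.0153 -0.0081]
circle [455.80050114 183.51682379] r 19.89484328035354 49
move tool x,y units 0.004286954815179697 0.15228423789050552
clock: 35.87
eef_pos: [0.4607, -0.2475, 0.1506]
tool_rot: [-0.008, 1.0, 0.0, -0.0]
ft_force: [0.5, 1.1, -0.1]
grip_width: 0.0638
grasp_force: 0.0
clock: 36.7
eef_pos: [0.4961, -0.3708, 0.1224]
tool_rot: [-0.009, 1.0, -0.001, 0.001]
ft_force: [0.4, 0.2, -0.5]
grip_width: 0.0643
grasp_force: 0.0
[ 0.49605927 -0.37076307  0.12234153] [-0.9998 -0.0173 -0.0016]
circle [ 495.7842284  -370.86974095] r 16.24333346519402 60
move tool x,y units 0.0009228157329255757 -0.0003396173824640937
```

```bash
python3 -m inch '[[[0,0,0],[0.001,0,0.05],-0.5],[[0,0,0],[0,0,0.1],-0.5],[[0,0,0],[0,0,0.11],-0.5],[[0,0,0],[0,0,0.1],-0.5],[[0,0,0],[0,0,0.07],-0.5],[[0,0,0],[0,0,0.045],-0.5],[[0,0,0],[0,0,0.013],-0.5],[[0,0,0],[0,0,0],-0.5],[[0,0,0],[0,0,0],-0.5],[[0,0,0],[0,0,0],-0.5]]'
python3 -m inch '[[[0,0,0],[0,0,0],1],[[0,0,0],[0,0,0],1],[[0,0,0],[0,0,0],1],[[0,0,0],[0,0,0],1],[[0,0,0],[0,0,0],1],[[0,0,0],[0,0,0],1],[[0,0,0],[0,0,0],1]]'
```

```text
clock: 37.58
eef_pos: [0.4965, -0.3719, -0.0235]
tool_rot: [-0.008, 1.0, -0.001, 0.001]
ft_force: [-0.9, 0.8, -0.2]
grip_width: 0.0645
grasp_force: 0.0
clock: 38.17
eef_pos: [0.4959, -0.3717, -0.024]
tool_rot: [-0.008, 1.0, -0.001, 0.001]
ft_force: [-0.2, 0.9, 5.1]
grip_width: 0.0298
grasp_force: 59.3
```

```bash
python3 -m inch '[[[0,0,0],[0,0,-0.04],1],[[0,0,0],[0,0,-0.08],1],[[0,0,0],[0,0,-0.11],1],[[0,0,0],[0,0,-0.11],1],[[0,0,0],[0,0,-0.11],1],[[0,0,0],[0,0.03,-0.08],1],[[0,0,0],[0.0242,0.06,-0.037],1],[[0,0,0],[0.04,0.1,0],1],[[0,0,0],[0.04,0.12,0],1],[[0,0,0],[0,0.13,0],1]]'
python3 -m inch '[[[0,0,0],[0,0.13,0],1],[[0,0,0],[0,0.13,0],1],[[0,0,0],[0,0.13,0],1],[[0,0,0],[0,0.13,0],1],[[0,0,0],[0,0.13,0],1],[[0,0,0],[0,0.13,0],1],[[0,0,0],[0,0.13,0],1],[[0,0,0],[0,0.13,0],1],[[0,0,0],[0,0.13,0],1],[[0,0,0],[0,0.11,0],1]]'
python3 -m inch '[[[0,0,0],[0,0.07,0],1],[[0,0,0],[0,0.04,0],1],[[0,0,0],[0,0.013,0],1],[[0,0,0],[0,0,0.05],1],[[0,0,0],[0,0,0.08],1],[[0,0,0],[0,0,0.06],1],[[0,0,0],[0,0,0.03],1],[[0,0,0],[0,0,0],1],[[0,0,0],[0,0,0],1],[[0,0,0],[0,0,0],1]]'
python3 -m inch '[[[0,0,0],[0,0,0],1],[[0,0,0],[0,0,0],1],[[0,0,0],[0,0,0],1],[[0,0,0],[0,0,0],1],[[0,0,0],[0,0,0],1]]'
python3 cg.py .058
python3 - <<'E'
from h import *
c=grab('wrist');p=telemetry.get_obs()['eef_pos']
print(proj(c,[[.4556,.18355,.082],[.4556,.18355,.064],[.4356,.183,.076],[.4556,.1635,.076],[.4556,.2035,.076],[*p[:2],p[2]+.058]]).round(1).tolist())
g=c['img'].astype(int).mean(2)
for r in(255,262,268,274): print(r,g[r,260:390:3].round().astype(int).tolist())
E
```

```text
clock: 39.0
eef_pos: [0.4592, -0.239, 0.1451]
tool_rot: [-0.007, 1.0, 0.0, -0.001]
ft_force: [0.3, 1.7, -0.5]
grip_width: 0.0299
grasp_force: 59.5
clock: 39.83
eef_pos: [0.4546, 0.1467, 0.1452]
tool_rot: [-0.009, 1.0, 0.0, 0.0]
ft_force: [0.2, 0.3, -0.9]
grip_width: 0.0298
grasp_force: 59.6
clock: 40.67
eef_pos: [0.4558, 0.181, 0.0799]
tool_rot: [-0.008, 1.0, 0.0, 0.001]
ft_force: [-0.3, -0.6, -1.4]
grip_width: 0.0298
grasp_force: 59.6
clock: 41.08
eef_pos: [0.4549, 0.1813, 0.079]
tool_rot: [-0.008, 1.0, 0.0, 0.0]
ft_force: [0.1, -1.1, -0.9]
grip_width: 0.0298
grasp_force: 59.6
[0.45485104 0.1813273  0.07890162] [-9.999e-01 -1.650e-02 -3.000e-04]
along tool x, -30..30 [198, 199, 226, 253, 254, 254, 254, 254, 254, 254, 254, 254, 254, 253, 238, 222, 222, 221, 220, 222, 215, 163, 117, 116, 117, 119, 114, 116, 118, 114, 117, 118, 117, 116, 116, 116, 117, 118, 167, 220, 222, 222, 222, 220, 221, 208, 132, 108, 77, 66, 68, 63, 68, 69, 69, 69, 132, 160, 153, 161, 171]
across at 0 [38, 39, 41, 40, 52, 120, 140, 141, 142, 141, 134, 71, 33, 30, 36, 117, 153, 155, 154, 155, 155, 140, 108, 110, 1
[... 1384 characters left out ...]
173, 174, 176, 175, 172, 171, 216]
262 [241, 241, 241, 241, 240, 241, 241, 241, 240, 241, 241, 234, 217, 222, 188, 146, 144, 136, 162, 171, 176, 154, 158, 158, 160, 163, 172, 135, 197, 205, 208, 226, 217, 193, 175, 169, 173, 172, 174, 174, 172, 173, 175, 231]
268 [240, 241, 241, 241, 241, 241, 241, 241, 241, 241, 240, 206, 223, 208, 142, 131, 126, 114, 159, 157, 153, 149, 159, 160, 154, 151, 165, 122, 186, 194, 199, 206, 221, 213, 173, 171, 173, 174, 174, 171, 174, 176, 231, 236]
274 [241, 239, 237, 238, 240, 241, 241, 241, 241, 242, 227, 204, 225, 203, 129, 108, 91, 84, 96, 75, 106, 68, 104, 75, 90, 85, 92, 131, 167, 184, 188, 197, 219, 215, 173, 173, 173, 172, 171, 174, 185, 220, 227, 236]
```

```bash
python3 -m inch '[[[0,0,0],[-0.0023,0.0073,0.02],1],[[0,0,0],[0,0,0.02],1],[[0,0,0],[0,0,0],1],[[0,0,0],[0,0,0],1],[[0,0,0],[0,0,0],1],[[0,0,0],[0,0,0],1],[[0,0,0],[0,0,0],1],[[0,0,0],[0,0,0],1]]'
```

```text
clock: 41.85
eef_pos: [0.4556, 0.1835, 0.0669]
tool_rot: [-0.008, 1.0, 0.0, 0.0]
ft_force: [0.2, -0.4, -1.0]
grip_width: 0.0298
grasp_force: 59.6
```

```bash
python3 -m inch '[[[0,0,0],[0,0,0.02],1],[[0,0,0],[0,0,0.02],1],[[0,0,0],[0,0,0.02],1],[[0,0,0],[0,0,0.008],1],[[0,0,0],[0,0,0],1],[[0,0,0],[0,0,0],1],[[0,0,0],[0,0,0],1]]'
python3 -m inch '[[[0,0,0],[0,0,0.004],1],[[0,0,0],[0,0,0.004],1],[[0,0,0],[0,0,0],1],[[0,0,0],[0,0,0],1]]'
```

```text
clock: 42.43
eef_pos: [0.4554, 0.1834, 0.0463]
tool_rot: [-0.008, 1.0, -0.0, -0.0]
ft_force: [1.0, 0.0, -1.5]
grip_width: 0.0299
grasp_force: 59.7
clock: 42.77
eef_pos: [0.4555, 0.1835, 0.044]
tool_rot: [-0.008, 1.0, 0.0, 0.0]
ft_force: [0.4, -0.1, -1.7]
grip_width: 0.0296
grasp_force: 59.7
```

```bash
python3 -m inch '[[[0,0,0],[0,0,0.003],1],[[0,0,0],[0,0,0],1],[[0,0,0],[0,0,0],1]]'; python3 -m inch '[[[0,0,0],[0,0,0.003],1],[[0,0,0],[0,0,0],1],[[0,0,0],[0,0,0],1]]'
```

```text
clock: 43.02
eef_pos: [0.4556, 0.1837, 0.0437]
tool_rot: [-0.008, 1.0, 0.0, 0.0]
ft_force: [-1.9, 0.4, 5.0]
grip_width: 0.03
grasp_force: 60.2
clock: 43.27
eef_pos: [0.4557, 0.1837, 0.0436]
tool_rot: [-0.008, 1.0, 0.0, 0.001]
ft_force: [-3.8, -0.5, 10.4]
grip_width: 0.0299
grasp_force: 61.0
```

Seated (foot at about 67.6 mm). Release, lift clear and check.

```bash
python3 -m inch '[[[0,0,0],[0,0,-0.004],1],[[0,0,0],[0,0,0],-0.5],[[0,0,0],[0,0,0],-0.5],[[0,0,0],[0,0,0],-0.5],[[0,0,0],[0,0,0],-0.5],[[0,0,0],[0,0,0],-0.5],[[0,0,0],[0,0,-0.05],-0.5],[[0,0,0],[0,0,-0.1],-0.5],[[0,0,0],[0,0,-0.12],-0.5],[[0,0,0],[0,0,-0.1],-0.5]]'
python3 -m inch '[[[0,0,0],[-0.1,-0.1,0],-0.5],[[0,0,0],[0,-0.12,0],-0.5],[[0,0,0],[0,-0.12,0],-0.5],[[0,0,0],[0,-0.12,0],-0.5],[[0,0,0],[0,-0.12,0],-0.5],[[0,0,0],[0,0,0],-0.5],[[0,0,0],[0,0,0],-0.5],[[0,0,0],[0,0,0],-0.5]]'
python3 - <<'E'
from h import *
c=grab('side');s=grab('scene')
a=cv2.resize(c['img'][270:420,170:320],(550,550),interpolation=cv2.INTER_CUBIC); b=cv2.resize(s['img'][240:350,180:290],(250,250),interpolation=cv2.INTER_CUBIC); d=cv2.resize(c['img'][130:280,290:480],(250,300))
cv2.imwrite('pics/fin.png',np.hstack([a,np.vstack([b,d])])[...,::-1])
E
```

```text
clock: 44.1
eef_pos: [0.4553, 0.1833, 0.1558]
tool_rot: [-0.008, 1.0, -0.0, -0.0]
ft_force: [1.9, -0.3, -0.9]
grip_width: 0.0639
grasp_force: 0.0
clock: 44.77
eef_pos: [0.4877, 0.0105, 0.1542]
tool_rot: [-0.008, 1.0, 0.0, -0.0]
ft_force: [0.3, -0.2, 0.1]
grip_width: 0.064
grasp_force: 0.0
```

View pics/fin.png

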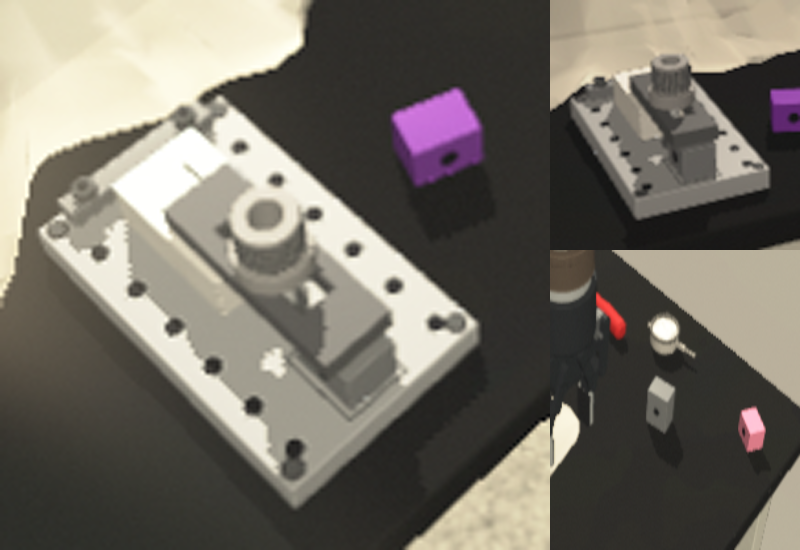

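The workpiece, riser in its outline, strap, washer and nut (265,225 in the crop) are stacked on the stud, upright and level. The dial still lies where it was and the gripper is clear.

```bash
python3 -c "
from workcell import workorder
print(workorder.job_done())"
```

```text
the job is handed in; nothing more can be done
None
```

The strap clamp is set up on the plate, ready for tightening, and the job was handed in at about 45 s with the gripper clear and the dial indicator untouched.

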